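# Load the solder-paste jars into the jar mixer in balance

### The arm

A 6-joint arm with a two-finger parallel gripper is mounted at the origin on a cart in front of the work surface, level with it; the furniture and walls round the work are solid. World frame = base frame: x ahead of the robot, y to its left, z up, the work surface at z = 0. Lengths are in m, angles in rad, forces in N, time in s.
With the tool pointing down it reaches from about 0.3 to 0.775 m from the base axis. Payload 14.6 kg.
Tool frame: the origin (TCP) lies on the mounting face of the last link; the fingertips stand 199 mm ahead of it and the grasp point (between the pads) lies 180 mm ahead of it; z points along the fingers, y is the line along which they close (so a half turn about z gives the same grasp; the last joint's range is limited). The gripper opens to 94 mm and grips with 3 to 60 N. Pads are 16 mm wide; open, the fingers measure 119 mm over their backs; the gripper's body (75 mm by 177 mm) begins 78 mm behind the grasp point.
Start: joints at [-1.185, 0.3, 1.521, -0, 1.321, -0.067], TCP at [0.241, -0.495, 0.405] pointing down, gripper open.
Joint ranges: [-3.03, 3.03], [-0.79, 2.21], [0.23, 2.52], [-1.04, 4.18], [0, 3.07], [-2.55, 2.55]. Speed limits (rad/s): [2.22, 2.22, 2.57, 3.14, 3.14, 3.14].

### API

Orientations are given as [roll, pitch, yaw] about the fixed x, y, z axes, in that order (R = Rz(yaw) Ry(pitch) Rx(roll)).
In Python, from station import telemetry, cams, workorder, finder gives the robot as it stands.
- The arm moves only by the tool jog_arm, never from a script. Its argument "rows" is a list of rows, each an object with "gripper": the finger opening in m, from 0 to 0.094; "slide": the shift along the tool's x, y, z in m, a list of three; "spin": the turn about the tool's z in rad. In form: [{"gripper": gripper, "slide": [tx, ty, tz], "spin": spin}, ...]. A call has 1 to 8 rows; each row is the pose to reach, as a shift and turn from the pose commanded when the call began, along the tool's axes at that moment; what a row does not reach only later rows make up. A row lasts 1/10 s, in which the tool goes at most 50 mm and 8.59 degrees, less where a joint would pass 70% of its speed; a pose out of reach is approached as far as the arm can. A call with a gripper value outside its range is refused whole. The fingers move at their own pace and stop on an object; "squeeze" is the grip in N (left out, the last holds). Time passes only in rows, so rows that repeat a pose let the fingers close. It gives the time, the measured TCP pose, the force, the opening and the grip force at its end, in the units of the state.
- telemetry.get_obs(): the state, without advancing time (a new reading comes with each control period).
- cams.camera(name): name is "side" or "top"; returns (picture, depth): 384x512x3 uint8, red, green, blue; 384x512 float32, m along the optical axis (not along the pixel's ray), 0 where there is no reading.
- cams.camera_info(name): a dict with "camera_matrix" (3x3 intrinsics, pixels), "k1" (the pictures are not rectified: a ray, as slopes to the right and down, at radius r is drawn at 1 + k1 r^2 times it, then the intrinsics apply), "R" (3x3) and "t" (3): a world point X has camera coordinates R X + t. Camera axes: x right, y down, z forward; pixel columns grow to the right and rows downward; lengths in m; the calibration is good to about 2 mm. A picture is of the moment at which its call begins. camera_info takes no time and is no camera call.
- workorder.hand_in(): hands the job in; it is judged then, once.
Trained networks look in the newest picture that a camera, given by its name, has taken for a name from the list of things; names that differ only in an ending like _2 or _b are one class to them, and where a whole thing is asked for, a point or a joint stands for the part that bears it (a point fixed in the world has none). Each returns a list of dicts, best first, with "confidence" (0 to 1); they miss things now and then, are a little off and sometimes report something else, mostly with a low value. They report only what shows in the picture. A call takes as long as a camera call.
- finder.find_in(target, camera): "point" ([x, y, z] in m, in world coordinates, good to about 4 mm: the middle of the surface that is visible of it).
- finder.masks_of(target, camera): "region" (384x512 bool, what is visible of it).
The state is a dict: "time_s": time; "qpos": joint angles; "joint_vel": joint speeds; "tau": joint torques, N m; "ee_pos": TCP position; "eef_rot": TCP orientation; "force": force on the tool from outside, world axes, zero at the start; "moment": the same for the moment, N m; "grip_width": finger opening in m; "grip_force": force on a finger pad.
Only numpy, scipy, OpenCV 4.12 (cv2) and the standard library are available. Lean on these libraries where they do the work, as an engineer would, in place of code of your own. Each camera call takes 0.05 s, during which the arm holds its last target. There are 200 camera calls.

### The job

Load every small white-lidded paste jar on the bench into the jar mixer: first push the black T-handle fully home on the rotor's square shaft and use it to turn the rotor from click to click, and at the open gap press each jar down into its own sprung cup until the cup is fully down and stays down. Spread the jars evenly round the rotor so that it runs in balance (three jars in every second cup, four jars as two opposite pairs), and leave the rotor resting in a click position with a cup squarely in the gap. Finally pull the handle off the shaft and leave it lying on the bench beside the mixer, and do not disturb the other things on the bench.

Things in the scene. Friction and masses are not known exactly. Their poses are not given: they have to be found in the camera images.
- mixer: grey sheet-metal jar mixer 300 x 300 mm, fixed. Origin on the bench under the rotor's axis; x points from its open front to the rear, z up. A fixed clear guard covers its top (110 to 114 mm above the bench) but for the loading gap in front: 142 mm wide, from the front edge to 35 mm short of the axis. Front sill 46 mm high. Inside turns a rotor with six jar cups; only a cup in the gap can be loaded
- rotor (a joint): turn of the rotor about its vertical axis, rad, counter-clockwise from above; turns freely either way. It clicks into a detent at every multiple of pi/3 (60 degrees); let go within about 0.4 rad of a detent it swings into it (0.25 N m turns it out)
- shaft_seat (a point): centre of the shoulder on which the handle's hub comes to rest, on the rotor's axis 118 mm above the bench (just above the guard); turns with the rotor. Above it stands the square steel shaft, 18 x 18 mm, flats along this point's x and y axes, 18 mm tall, tip slightly narrowed
- gap (a point): fixed point in the loading gap, 100 mm in front of the rotor's axis, 58 mm above the bench: here a raised pad has the centre of its top when the rotor is in a detent
- handle: loose T-handle, 0.15 kg: steel hub 34 x 34 x 24 mm with a square bore 20 x 20 mm, 20 mm deep, open below, flats along the handle's x and y; on top a black bar 72 mm long (along x), 14 mm thick (along y), 24 to 56 mm above the hub's underside. Origin at the centre of the hub's underside, z up. Fits the shaft in any of four positions; fully home its origin is at shaft_seat
- cup0 (a point): cup 0 of the rotor: centre of the top of its rubber pad when raised (33 mm across), 100 mm from the axis; turns with the rotor; cups 60 degrees apart, numbered counter-clockwise from above. Four guide fingers stand 38 mm apart inside, flared, 64 mm above the bench; an outer claw swings up against the jar as the pad sinks, to 62 mm above the bench
- cup1 (a point): cup 1 of the rotor: centre of the top of its rubber pad when raised (33 mm across), 100 mm from the axis; turns with the rotor
- cup2 (a point): cup 2 of the rotor: centre of the top of its rubber pad when raised (33 mm across), 100 mm from the axis; turns with the rotor
- cup3 (a point): cup 3 of the rotor: centre of the top of its rubber pad when raised (33 mm across), 100 mm from the axis; turns with the rotor
- cup4 (a point): cup 4 of the rotor: centre of the top of its rubber pad when raised (33 mm across), 100 mm from the axis; turns with the rotor
- cup5 (a point): cup 5 of the rotor: centre of the top of its rubber pad when raised (33 mm across), 100 mm from the axis; turns with the rotor
- pad0 (a joint): how far the pad of cup 0 is pressed down, m: 0 raised, 0.012 fully down. It takes about 8 N, most of it in the first 3 mm; past 8 mm it snaps down by itself and stays down (it takes 7 N to pull it up again)
- pad1 (a joint): how far the pad of cup 1 is pressed down, m: 0 raised, 0.012 fully down
- pad2 (a joint): how far the pad of cup 2 is pressed down, m: 0 raised, 0.012 fully down
- pad3 (a joint): how far the pad of cup 3 is pressed down, m: 0 raised, 0.012 fully down
- pad4 (a joint): how far the pad of cup 4 is pressed down, m: 0 raised, 0.012 fully down
- pad5 (a joint): how far the pad of cup 5 is pressed down, m: 0 raised, 0.012 fully down
- jar_a: small translucent jar with a white ribbed screw lid, 34 mm across (lid 32 mm) and 43 mm high, 0.10 kg, standing upright on the bench. Origin at the centre of its underside, z up. May be absent
- jar_b: small translucent jar with a white ribbed screw lid, 34 mm across (lid 32 mm) and 43 mm high, 0.10 kg, standing upright on the bench. Origin at the centre of its underside, z up. May be absent
- jar_c: small translucent jar with a white ribbed screw lid, 34 mm across (lid 32 mm) and 43 mm high, 0.10 kg, standing upright on the bench. Origin at the centre of its underside, z up. May be absent
- jar_d: small translucent jar with a white ribbed screw lid, 34 mm across (lid 32 mm) and 43 mm high, 0.10 kg, standing upright on the bench. Origin at the centre of its underside, z up. May be absent
- flux_bottle: bystander: small bottle with a black cap, 38 mm across, 87 mm high, standing; origin under its centre
- heat_sink: bystander: black finned heat sink 40 x 40 x 14 mm; origin under its centre
- tweezers: bystander: steel tweezers, 122 mm long, lying on the bench; origin under their middle

How it is judged:
By the outcome, as a careful person would: the job done as asked, in the order asked, and still so for the second after the job is handed in, with the robot touching nothing.
Of jar_a, jar_b, jar_c, jar_d only 3 to 4 are there at a start; the rules pass over those that are not, and their reading is None.
At some moment in a run one of jar_a, jar_b, jar_c, jar_d, handle may be knocked a few centimetres aside while the robot is not near it.
Once in a run the grip may slacken for a moment while it holds something.
It also fails if it takes over 210 s, if anything falls off the work surface, if the arm or the gripper's body presses on something with over 40 N, if the wrist force passes 120 N, or if a joint passes its speed limit or range.

## Working session

There is one attempt and no reset: what is moved stays moved. The work goes in short steps, Python scripts to look and compute and a tool call to move; the robot and the scene stay as the last step left them, time stands still between calls to the robot, and variables do not carry over. Pictures are saved under pics/ and viewed, at most 14 in all, crops included, and the job is handed in when it is done.

Besides the shell and the picture viewer there is one more tool, called after "Emit:" as name(argument=value, ...) on one line, values as JSON. jog_arm: Moves the arm, as the interface text tells. Its arguments: {"type":"object","properties":{"rows":{"type":"array","items":{"type":"object","properties":{"gripper":{"type":"number"},"slide":{"type":"array","items":{"type":"number"}},"spin":{"type":"number"}}}},"squeeze":{"type":"number"}},"required":["rows"]}

```bash
ls; mkdir -p pics
cat > h.py <<'E'
import numpy as np, cv2
from station import telemetry, cams, workorder, finder
def snap(n,f=None):
    p,d=cams.camera(n)
    if f: cv2.imwrite('pics/'+f,p[:,:,::-1])
    return p,d
def ray2world(n,u,v,z=None,depth=None):
    c=cams.camera_info(n);K=np.array(c['camera_matrix']);R=np.array(c['R']);t=np.array(c['t'])
    xy=cv2.undistortPoints(np.array([[[u,v]]],float),K,np.array([c['k1'],0,0,0,0.]))[0,0]
    d=np.array([xy[0],xy[1],1.]);o=-R.T@t;w=R.T@d
    s=depth if depth is not None else (z-o[2])/w[2]
    return o+s*w
def proj(n,X):
    c=cams.camera_info(n);R=np.array(c['R']);
    return cv2.projectPoints(np.array(X,float).reshape(-1,3),cv2.Rodrigues(R)[0],np.array(c['t'],float),np.array(c['camera_matrix']),np.array([c['k1'],0,0,0,0.]))[0][:,0]
def find(t,n,k=6):
    for r in finder.find_in(t,n)[:k]: print(n,t,np.round(r['point'],4),round(r['confidence'],2))
E
python3 - <<'E'
from h import *
o=telemetry.get_obs();print(o)
for n in('top','side'):
    c=cams.camera_info(n);print(n,c, -np.array(c['R']).T@np.array(c['t']))
    snap(n,n+'0.png')
    for t in('jar_a','handle','mixer','shaft_seat','cup0','flux_bottle','heat_sink','tweezers'): find(t,n)
E
```

```text
pics
{'time_s': 0.0, 'qpos': array([-1.18459569e+00,  3.00468410e-01,  1.52161792e+00, -2.46032384e-05,
        1.32070240e+00, -6.65570107e-02]), 'joint_vel': array([ 0.00213494, -0.00059666,  0.00039206,  0.00080258,  0.00079657,
       -0.00163707]), 'tau': array([ 5.79701482e-04, -5.31805301e+01, -3.52736807e+01,  7.08931102e-02,
        2.43788684e-02, -1.12987107e-04]), 'ee_pos': array([ 0.24059721, -0.49453732,  0.40407208]), 'eef_rot': array([-3.14039764e+00, -5.57708142e-05,  4.52763719e-01]), 'force': array([ 0.69257203, -0.02526504, -0.34254437]), 'moment': array([-0.03867786,  0.03149528,  0.0174636 ]), 'grip_force': 0.0, 'grip_width': 0.09392053054514807}
top {'camera_matrix': array([[432.22070957,   0.        , 249.94678225],
       [  0.        , 432.22070957, 189.82356656],
       [  0.        ,   0.        ,   1.        ]]), 'k1': -0.15764905803612345, 'R': array([[-0.02061466, -0.99955779, -0.02143021],
       [-0.98580936,  0.02389352, -0.16615956],
       [ 0.16659812,  0.01770078, -0.98586599]]), 't': array([0.07195838, 0.56986752, 1.48767528])} [0.31542022 0.031
[... 408 characters left out ...]
ray([[446.34267254,   0.        , 249.757335  ],
       [  0.        , 446.34267254, 190.4683185 ],
       [  0.        ,   0.        ,   1.        ]]), 'k1': 0.01899725860861865, 'R': array([[-0.18760145, -0.98213765, -0.01453753],
       [-0.75969967,  0.15446264, -0.63166266],
       [ 0.62262518, -0.10745667, -0.77510706]]), 't': array([0.15160932, 0.47514103, 1.16011746])} [-0.33291173  0.20017204  1.2015481 ]
side jar_a [0.562  0.3461 0.0385] 0.6
side jar_a [0.4999 0.4644 0.0393] 0.55
side handle [0.4463 0.3281 0.0435] 0.72
side mixer [0.6113 0.0363 0.1187] 0.68
side mixer [0.4993 0.4648 0.0357] 0.2
side flux_bottle [0.673  0.2355 0.0531] 0.75
side heat_sink [0.6447 0.3424 0.0061] 0.59
```

Run:
```python
import cv2
for n in('top','side'):
    p=cv2.imread(f'pics/{n}0.png'); cv2.imwrite(f'pics/{n}0b.png',cv2.resize(p,(800,600),interpolation=cv2.INTER_CUBIC))
```

```text
(no output)
```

View pics/top0b.png

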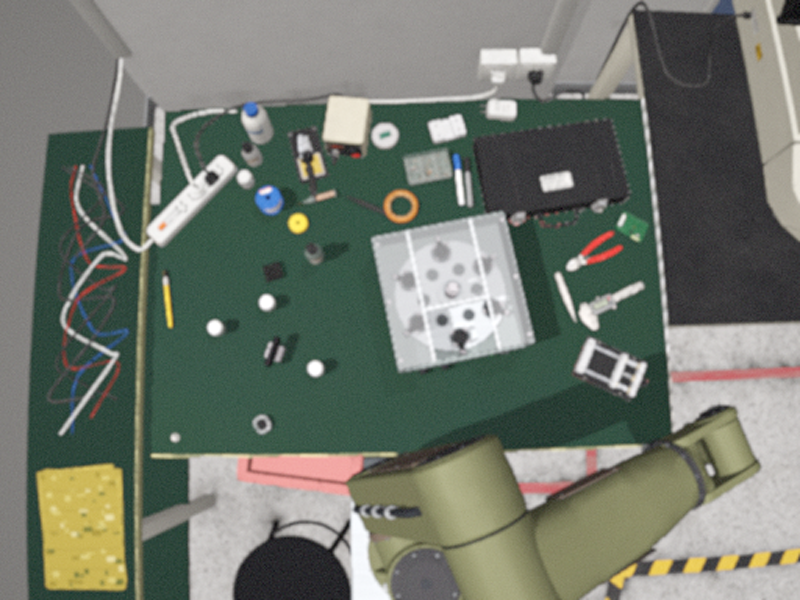

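View pics/side0b.png

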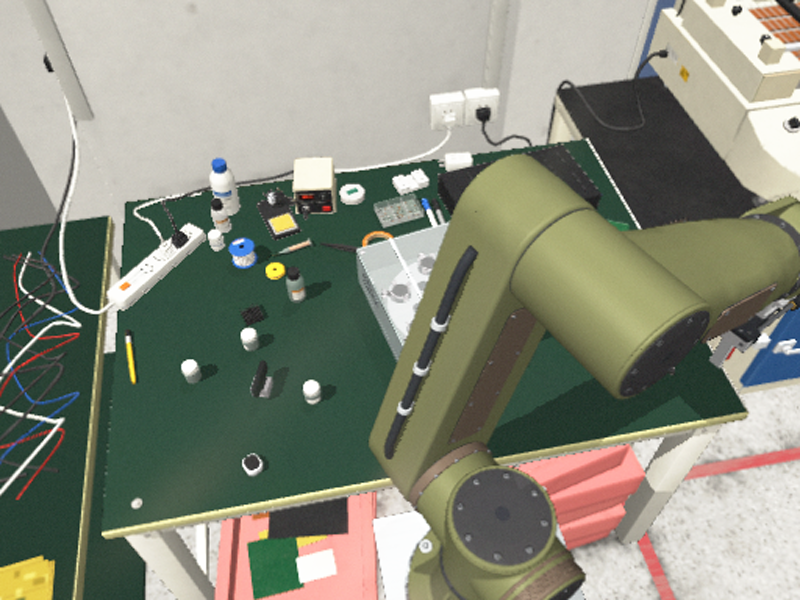

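Top view (800×600): jars at (267,302), (215,327) and (315,368), handle at (275,350), mixer around (450,290) with its gap at the front (460,335), bottle at (314,252), heat sink at (274,271). There is also a white object at (245,180) that I need to check. I'll zoom in and measure.

Run:
```python
from h import *
p,d=snap('top'); q,e=snap('side')
s=1.5625
for nm,(u,v) in dict(j1=(267,302),j2=(215,327),j3=(315,368),white=(245,180),ring=(262,424),bench=(340,420),post=(316,245)).items():
    u/=s;v/=s;D=d[int(round(v)),int(round(u))];print(nm,np.round(ray2world('top',u,v,depth=D),4))
for nm,(u,v) in dict(j1=(249,331),j2=(190,364),j3=(312,384),white=(217,236)).items():
    u/=s;v/=s;D=e[int(round(v)),int(round(u))];print('side',nm,np.round(ray2world('side',u,v,depth=D),4))
a=cv2.resize(p[190:255,120:220,::-1],(800,520),interpolation=cv2.INTER_CUBIC)[:, :400*2]
b=cv2.resize(q[200:290,110:220,::-1],None,fx=4,fy=4,interpolation=cv2.INTER_CUBIC)
a=cv2.resize(p[180:250,120:220,::-1],None,fx=3.5,fy=3.5,interpolation=cv2.INTER_CUBIC)
W=np.zeros((600,800,3),np.uint8);W[:245,:350]=a;W[:360,355:795]=b
c=cv2.resize(p[90:130,140:200,::-1],None,fx=4,fy=4);W[250:410,:240]=c
c=cv2.resize(q[130:170,115:175,::-1],None,fx=4,fy=4);W[420:580,:240]=c
c=cv2.resize(p[135:240,235:345,::-1],None,fx=2.2,fy=2.2);W[365:365+c.shape[0],355:355+c.shape[1]]=c
cv2.imwrite('pics/m1.png',W)
```

```text
j1 [0.566  0.3432 0.0461]
j2 [0.5106 0.4642 0.0466]
j3 [0.4133 0.2337 0.0382]
white [0.8628 0.4012 0.0453]
ring [0.2887 0.3588 0.0206]
bench [0.2953 0.1816 0.0033]
post [0.6862 0.2239 0.0903]
side j1 [0.57   0.3429 0.0409]
side j2 [0.5136 0.4646 0.0374]
side j3 [0.4137 0.2298 0.0445]
side white [0.8599 0.3988 0.0418]
```

View pics/m1.png

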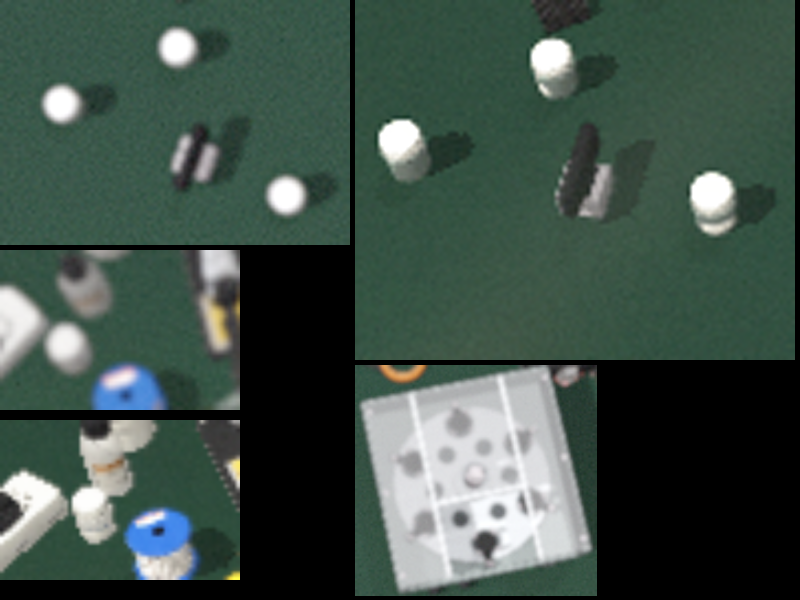

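Three reachable jars stand upright and the handle is upright between them. The fourth white thing is at (0.86, 0.40), outside reach and among the background clutter. Next I'll fit exact poses.

```bash
cat >> h.py <<'E'
from scipy.optimize import least_squares
def hullcent(n,pts):
    h=cv2.convexHull(proj(n,pts).astype(np.float32));m=cv2.moments(h);return np.array([m['m10'],m['m01']])/m['m00']
def cyl(x,y,r=.0165,h=.043,z0=0.):
    a=np.linspace(0,2*np.pi,24,endpoint=False)
    return np.array([[x+r*np.cos(t),y+r*np.sin(t),z] for t in a for z in(z0,z0+h)])
def box(x,y,yaw,lx,ly,z0,z1):
    c,s=np.cos(yaw),np.sin(yaw)
    return np.array([[x+c*i*lx/2-s*j*ly/2,y+s*i*lx/2+c*j*ly/2,z] for i in(-1,1) for j in(-1,1) for z in(z0,z1)])
def jars(n):
    out=[]
    for r in finder.masks_of('jar_a',n):
        M=r['region'].astype(np.uint8)
        if M.sum()<20: continue
        m=cv2.moments(M,True);c=np.array([m['m10'],m['m01']])/m['m00']
        x0=ray2world(n,*c,z=.03)[:2]
        s=least_squares(lambda x:hullcent(n,cyl(*x))-c,x0)
        out.append(s.x);print(n,'jar',np.round(s.x,4),'area',M.sum(),'conf',round(r['confidence'],2))
    return out
def worldpts(n,M,d):
    v,u=np.nonzero(M&(d>0));return np.array([ray2world(n,a,b,depth=d[b,a]) for a,b in zip(u,v)])
E
python3 - <<'E'
from h import *
for n in('top','side'):
    p,d=snap(n);jars(n)
    for r in finder.masks_of('handle',n)[:2]:
        M=r['region'];w=worldpts(n,M,d);g=p.mean(2)
        print('handle',r['confidence'],M.sum(),np.round(w.mean(0),4))
        dark=M&(g<70)
        if dark.sum()<8: continue
        v,u=np.nonzero(dark);q=np.array([ray2world(n,a,b,z=.05)[:2] for a,b in zip(u,v)])
        print(' dark',dark.sum(),q.mean(0),cv2.minAreaRect(q.astype(np.float32)*1000))
        e,V=np.linalg.eigh(np.cov(q.T));print(' yaw',np.degrees(np.arctan2(V[1,1],V[0,1])))
    if n=='top':
        for r in finder.masks_of('mixer',n)[:1]:
            M=r['region'];w=worldpts(n,M,d);print('mixer',M.sum(),np.percentile(w[:,2],[2,25,50,75,98]))
            k=cv2.convexHull(np.argwhere(M)[:,::-1].astype(np.int32));print(cv2.approxPolyDP(k,6,True)[:,0])
            print(cv2.minAreaRect((w[w[:,2]>.1][:,:2]*1000).astype(np.float32)))
            np.save('mm.npy',M)
            crop=p[130:245,230:350,::-1];cv2.imwrite('pics/mx.png',cv2.resize(crop,None,fx=5,fy=5,interpolation=cv2.INTER_CUBIC))
E
```

```text
top jar [0.4146 0.2332] area 79 conf 0.52
top jar [0.5111 0.4656] area 80 conf 0.43
handle 0.62 168 [0.4519 0.3296 0.0365]
 dark 79 [0.45173285 0.32927538] ((452.4854736328125, 329.92205810546875), (20.752626419067383, 71.40763854980469), 68.87122344970703)
 yaw 158.67941066520729Traceback (most recent call last):
  File "<stdin>", line 14, in <module>
  File "h.py", line 38, in worldpts
    v,u=np.nonzero(M&(d>0));return np.array([ray2world(n,a,b,depth=d[b,a]) for a,b in zip(u,v)])
                                             ~~~~~~~~~^^^^^^^^^^^^^^^^^^^^
  File "h.py", line 8, in ray2world
    c=cams.camera_info(n);K=np.array(c['camera_matrix']);R=np.array(c['R']);t=np.array(c['t'])
ValueError: time passes only in moves, steps and waits
```

```bash
python3 - <<'E'
s=open('h.py').read()
s=s.replace("def snap","from functools import lru_cache\nCI=lru_cache()(cams.camera_info)\ndef snap",1).replace("c=cams.camera_info(n)","c=CI(n)")
open('h.py','w').write(s)
E
cat > m.py <<'E'
from h import *
def hand(n,p):
    for r in finder.masks_of('handle',n)[:2]:
        M=r['region'];g=p.mean(2);dark=M&(g<70)
        if dark.sum()<8: continue
        v,u=np.nonzero(dark);q=np.array([ray2world(n,a,b,z=.045)[:2] for a,b in zip(u,v)])
        e,V=np.linalg.eigh(np.cov(q.T));print(n,'handle',round(r['confidence'],2),dark.sum(),'bar',np.round(q.mean(0),4),'yaw',np.degrees(np.arctan2(V[1,1],V[0,1])))
E
python3 - <<'E'
from m import *
for n in('side','top'):
    p,d=snap(n);jars(n);hand(n,p)
r=finder.masks_of('mixer','top')[0]
M=r['region'];w=worldpts('top',M,d);print('mixer',M.sum(),np.percentile(w[:,2],[2,25,50,75,98]))
k=cv2.convexHull(np.argwhere(M)[:,::-1].astype(np.int32));print(cv2.approxPolyDP(k,6,True)[:,0])
print(cv2.minAreaRect((w[w[:,2]>.1][:,:2]*1000).astype(np.float32)))
crop=p[130:245,230:350,::-1];cv2.imwrite('pics/mx.png',cv2.resize(crop,None,fx=5,fy=5,interpolation=cv2.INTER_CUBIC))
E
```

```text
side jar [0.5078 0.4681] area 127 conf 0.58
side jar [0.5626 0.347 ] area 159 conf 0.44
side handle 0.56 137 bar [0.4493 0.3289] yaw 165.9585604123738
top jar [0.4152 0.2329] area 77 conf 0.39
top handle 0.57 83 bar [0.4519 0.3301] yaw 158.25634757645977
mixer 7853 [0.02463583 0.10725509 0.11212908 0.1149604  0.12005239]
[[341 219]
 [256 238]
 [238 153]
 [321 136]]
((576.934326171875, -76.13735961914062), (301.663330078125, 302.79364013671875), 10.175069808959961)
```

View pics/mx.png

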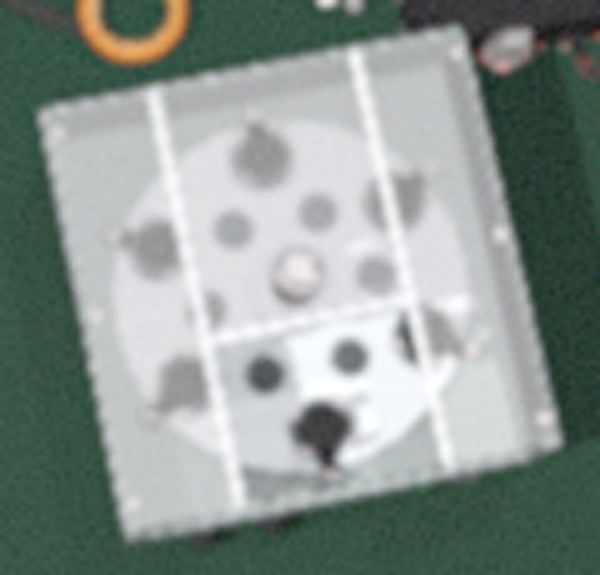

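```bash
cat >> m.py <<'E'
def jarfit(n,p,x0,thr=100):
    "jar xy from bright blob near x0"
    w=proj(n,[[x0[0],x0[1],.025]])[0]
    B=(p.min(2)>thr).astype(np.uint8);k,L,S,C=cv2.connectedComponentsWithStats(B)
    i=[j for j in range(1,k) if 30<S[j,4]<400]
    if not i: return None
    i=min(i,key=lambda j:np.hypot(*(C[j]-w)))
    c=C[i];s=least_squares(lambda x:hullcent(n,cyl(*x))-c,x0)
    print(n,'jar',np.round(s.x,4),'area',S[i,4],'pred',round(cv2.contourArea(cv2.convexHull(proj(n,cyl(*s.x)).astype(np.float32)))));return s.x
def barfit(n,p,x0,z0=.0,thr=60):
    "handle bar (dark) pose fit by blob moments; z0=height of hub underside"
    w=proj(n,[[x0[0],x0[1],z0+.04]])[0]
    B=(p.max(2)<thr).astype(np.uint8);k,L,S,C=cv2.connectedComponentsWithStats(B)
    i=[j for j in range(1,k) if 30<S[j,4]<400]; i=min(i,key=lambda j:np.hypot(*(C[j]-w)))
    def mom(m):
        c=np.array([m['m10'],m['m01']])/m['m00'];return np.r_[c,m['mu20']/m['m00'],m['mu11']/m['m00'],m['mu02']/m['m00']]
    a=mom(cv2.moments((L==i).astype(np.uint8),True))
    f=lambda x:(mom(cv2.moments(cv2.convexHull(proj(n,box(x[0],x[1],x[2],.072,.014,z0+.024,z0+.056)).astype(np.float32))))-a)*[1,1,.3,.3,.3]
    s=least_squares(f,x0,x_scale=[.01,.01,.1]);print(n,'bar',np.round(s.x,4),'deg',np.degrees(s.x[2]),'area',S[i,4],'res',np.round(s.fun,2));return s.x
E
python3 - <<'E'
from m import *
for n in('side','top'):
    p,d=snap(n)
    for x in[(.4146,.2332),(.51,.466),(.565,.345)]: jarfit(n,p,x)
    barfit(n,p,[.451,.329,np.radians(160)])
# mixer from top: corners of guard, shaft tip, gap-edge crop points (crop px*5)
cr=lambda u,v:(u/5+230-.4,v/5+130-.4)
cor=[cr(*q) for q in[(128,541),(561,447),(462,27),(40,108)]]
W=[ray2world('top',*q,z=.112)[:2] for q in cor];W=np.array(W)
print('corners',np.round(W,4),'ctr',W.mean(0),'diag',np.linalg.norm(W[0]-W[2]),np.linalg.norm(W[1]-W[3]))
dx=(W[2]+W[3]-W[0]-W[1]);dy=(W[0]+W[3]-W[1]-W[2]);print('yaw',np.degrees(np.arctan2(dx[1],dx[0])),np.degrees(np.arctan2(-dy[0],dy[1])))
print('shaft',ray2world('top',*cr(298,272),z=.136),'cup',ray2world('top',*cr(322,430),z=.058))
L1=[ray2world('top',*cr(*q),z=.114)[:2] for q in[(155,95),(240,505),(355,50),(447,465),(222,335),(465,298)]];print('edges',np.round(L1,4))
E
```

```text
side jar [0.4129 0.234 ] area 147 pred 158
side jar [0.5133 0.4702] area 121 pred 161
side jar [0.5695 0.3486] area 116 pred 147
side bar [0.451  0.329  2.7925] deg 160.0 area 109 res [-0.26  0.79  1.1  -1.06  2.36]
top jar [0.4146 0.2366] area 112 pred 82
top jar [0.5136 0.4728] area 105 pred 93
top jar [0.5703 0.3504] area 108 pred 89
top bar [0.4519 0.3302 2.7925] deg 160.0 area 57 res [-0.06  0.1   0.33  0.41 -0.19]
corners [[ 0.3973  0.0438]
 [ 0.4532 -0.2502]
 [ 0.7486 -0.1975]
 [ 0.6973  0.098 ]] ctr [ 0.57408419 -0.0764718 ] diag 0.42616829192676997 0.42521737096422685
yaw 10.171936887673114 10.299931120540228
shaft [ 0.57315675 -0.07446248  0.136     ] cup [ 0.47461295 -0.09314114  0.058     ]
edges [[ 0.704   0.0182]
 [ 0.4196 -0.0318]
 [ 0.7329 -0.1216]
 [ 0.4429 -0.1719]
 [ 0.535  -0.023 ]
 [ 0.5564 -0.1893]]
```

```bash
sed -i 's/,x0)$/,x0,diff_step=1e-3)/; s/-c,x0);/-c,x0,diff_step=1e-3);/; s/x_scale=\[.01,.01,.1\]/diff_step=1e-3/' h.py m.py; grep -c diff_step h.py m.py
cat > look.py <<'E'
from m import *
import sys
for n in('side','top'):
    p,d=snap(n)
    for x in[(.4146,.234),(.513,.468),(.569,.347)]: jarfit(n,p,x,130)
    barfit(n,p,[.451,.329,np.radians(160)])
E
python3 look.py
```

```text
h.py:1
m.py:2
side jar [0.4145 0.2345] area 125 pred 158
side jar [0.5174 0.4709] area 97 pred 160
side jar [0.5726 0.3491] area 96 pred 147
side bar [0.4544 0.3282 2.82  ] deg 161.57220459611122 area 110 res [-0.01 -0.22  0.91 -0.87  2.86]
top jar [0.4153 0.2372] area 97 pred 82
top jar [0.5143 0.4731] area 92 pred 93
top jar [0.571  0.3508] area 95 pred 89
top bar [0.4549 0.3289 2.8384] deg 162.62665659990768 area 57 res [0.   0.   0.48 0.14 0.23]
```

```bash
cat > go.py <<'E'
import sys,numpy as np
from station import telemetry
from scipy.spatial.transform import Rotation as R
o=telemetry.get_obs();P=o['ee_pos'];r=R.from_euler('xyz',o['eef_rot']);yaw=o['eef_rot'][2]
print('t',o['time_s'],'pos',np.round(P,4),'rot',np.round(o['eef_rot'],4),'yaw',round(np.degrees(yaw),2),'F',np.round(o['force'],1),'w',round(o['grip_width'],4),'g',round(o['grip_force'],1),'q6',round(o['qpos'][5],2))
# ideal vertical tool frame for chained targets: x y z(TCP) yawdeg
a=[float(v) for v in sys.argv[1:]]
for i in range(0,len(a),4):
    t=np.array(a[i:i+3]);y=np.radians(a[i+3])
    M=r if i==0 else R.from_euler('xyz',[np.pi,0,yaw])
    s=M.inv().apply(t-P);dy=(yaw-y+(0 if i else 0));
    if i: dy=(dy+np.pi)%(2*np.pi)-np.pi
    else: dy=dy if abs(dy)<np.pi*1.0 else dy-np.sign(dy)*2*np.pi
    print('slide',np.round(s,4).tolist(),'spin',round(dy,3));P=t;yaw=y
E
python3 go.py 0.4547 0.3285 0.30 162
```

```text
t 1.75 pos [ 0.2406 -0.4946  0.4046] rot [-3.1416  0.      0.4528] yaw 25.94 F [ 0.2 -0.2 -0.3] w 0.094 g 0.0 q6 -0.07
slide [0.5526, -0.6465, 0.1046] spin -2.375
```

Emit:
jog_arm(rows=[{"slide": [0.55,-0.645,0],"spin": -2.37,"gripper": 0.05},{"slide": [0.55,-0.645,0],"spin": -2.37,"gripper": 0.05},{"slide": [0.55,-0.645,0],"spin": -2.37,"gripper": 0.05},{"slide": [0.55,-0.645,0],"spin": -2.37,"gripper": 0.05},{"slide": [0.55,-0.645,0],"spin": -2.37,"gripper": 0.05},{"slide": [0.55,-0.645,0],"spin": -2.37,"gripper": 0.05},{"slide": [0.55,-0.645,0],"spin": -2.37,"gripper": 0.05},{"slide": [0.55,-0.645,0],"spin": -2.37,"gripper": 0.05}], squeeze=30)

```text
time_s: 2.55
ee_pos: [0.3406, -0.1054, 0.405]
eef_rot: [3.141, 0.0, 1.658]
force: [0.6, 0.7, -0.3]
grip_width: 0.0498
grip_force: 0.0
```

```bash
python3 go.py 0.4547 0.3285 0.30 162
```

```text
t 2.55 pos [ 0.3406 -0.1054  0.405 ] rot [3.1406e+00 5.0000e-04 1.6584e+00] yaw 95.02 F [ 0.6  0.7 -0.3] w 0.0498 g 0.0 q6 -0.49
slide [0.4223, 0.1515, 0.1049] spin -1.169
```

Emit:
jog_arm(rows=[{"slide": [0.42,0.15,0],"spin": -1.169},{"slide": [0.42,0.15,0],"spin": -1.169},{"slide": [0.42,0.15,0],"spin": -1.169},{"slide": [0.422,0.1515,0.05],"spin": -1.169},{"slide": [0.422,0.1515,0.1],"spin": -1.169},{"slide": [0.422,0.1515,0.1],"spin": -1.169},{"slide": [0.422,0.1515,0.1],"spin": -1.169},{"slide": [0.422,0.1515,0.1],"spin": -1.169}])

```text
$.rows[0]: bad value
```

```bash
python3 go.py 0.4547 0.3285 0.30 162
python3 - <<'E'
from m import *
p,d=snap('side')
w=proj('side',[[.5735,-.0755,.127],[.475,-.093,.06]]);print(w)
u,v=[int(round(i)) for i in w[0]]
a=cv2.resize(p[v-45:v+45,u-60:u+60,::-1],None,fx=5,fy=5,interpolation=cv2.INTER_CUBIC)
b=cv2.resize(p[v-12:v+12,u-12:u+12,::-1],(200,200),interpolation=cv2.INTER_CUBIC)
W=np.zeros((450,800,3),np.uint8);W[:450,:600]=a;W[:200,600:]=b
p,d=snap('top');u,v=[int(round(i)) for i in proj('top',[[.5735,-.0755,.136]])[0]]
W[220:420,600:]=cv2.resize(p[v-12:v+12,u-12:u+12,::-1],(200,200),interpolation=cv2.INTER_CUBIC)
cv2.imwrite('pics/sh.png',W)
E
```

```text
t 2.55 pos [ 0.3406 -0.1054  0.405 ] rot [3.1406e+00 5.0000e-04 1.6584e+00] yaw 95.02 F [ 0.6  0.7 -0.3] w 0.0498 g 0.0 q6 -0.49
slide [0.4223, 0.1515, 0.1049] spin -1.169
[[286.15084053 174.0650988 ]
 [297.87256996 209.97637937]]
```

View pics/sh.png

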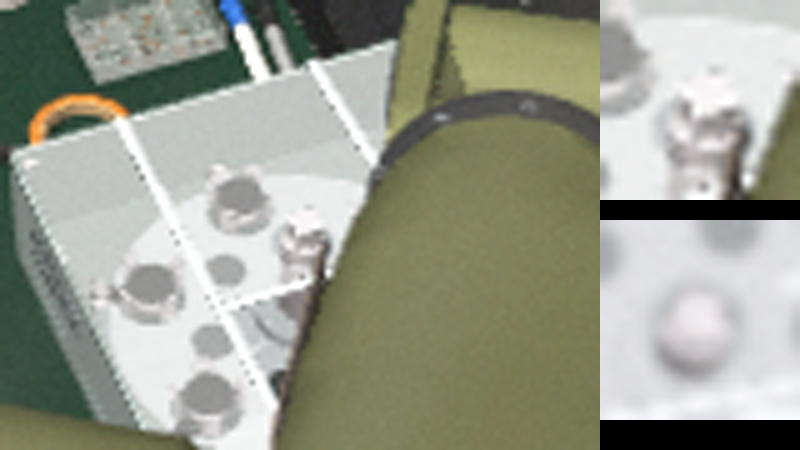

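The move was refused because each row needs a gripper value. The picture shows the shaft tip at about (305,225) in the crop, partly hidden by the arm.

Emit:
jog_arm(rows=[{"slide": [0.42,0.15,0],"spin": -1.169,"gripper": 0.05},{"slide": [0.42,0.15,0],"spin": -1.169,"gripper": 0.05},{"slide": [0.42,0.15,0],"spin": -1.169,"gripper": 0.05},{"slide": [0.422,0.1515,0.05],"spin": -1.169,"gripper": 0.05},{"slide": [0.422,0.1515,0.1],"spin": -1.169,"gripper": 0.05},{"slide": [0.422,0.1515,0.1],"spin": -1.169,"gripper": 0.05},{"slide": [0.422,0.1515,0.1],"spin": -1.169,"gripper": 0.05},{"slide": [0.422,0.1515,0.1],"spin": -1.169,"gripper": 0.05}])

```text
time_s: 3.45
ee_pos: [0.4418, 0.2678, 0.3265]
eef_rot: [3.141, 0.0, 2.826]
force: [1.1, -0.4, 1.1]
grip_width: 0.0501
grip_force: 0.0
```

```bash
python3 go.py 0.4547 0.3285 0.30 162
python3 - <<'E'
from m import *
p,d=snap('side')
w=proj('side',[[.5735,-.0755,.127]]);u,v=[int(round(i)) for i in w[0]];print(u,v)
a=cv2.resize(p[v-30:v+40,u-45:u+45,::-1],None,fx=5,fy=5,interpolation=cv2.INTER_CUBIC)
b=cv2.resize(p[v-10:v+10,u-10:u+10,::-1],(340,340),interpolation=cv2.INTER_CUBIC)
W=np.zeros((350,800,3),np.uint8);W[:350,:450]=a;W[:340,455:795]=b
cv2.imwrite('pics/sh2.png',W)
E
```

```text
t 3.45 pos [0.4418 0.2678 0.3265] rot [3.1415e+00 3.0000e-04 2.8265e+00] yaw 161.95 F [ 1.1 -0.4  1.1] w 0.0501 g 0.0 q6 -0.78
slide [0.0066, 0.0616, 0.0265] spin -0.001
286 174
```

View pics/sh2.png

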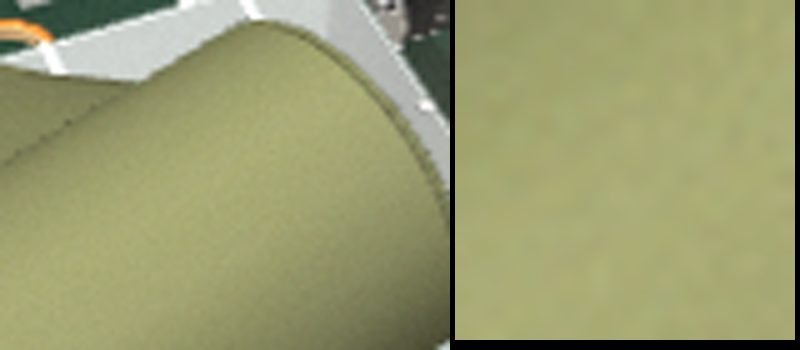

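Emit:
jog_arm(rows=[{"slide": [0.0065,0.0615,0.0],"spin": 0,"gripper": 0.05},{"slide": [0.0065,0.0615,0.0],"spin": 0,"gripper": 0.05},{"slide": [0.0065,0.0615,0.04],"spin": 0,"gripper": 0.05},{"slide": [0.0065,0.0615,0.08],"spin": 0,"gripper": 0.05},{"slide": [0.0065,0.0615,0.098],"spin": 0,"gripper": 0.05},{"slide": [0.0065,0.0615,0.098],"spin": 0,"gripper": 0.05},{"slide": [0.0065,0.0615,0.098],"spin": 0,"gripper": 0.01},{"slide": [0.0065,0.0615,0.098],"spin": 0,"gripper": 0.01}], squeeze=35)

```text
time_s: 4.3
ee_pos: [0.455, 0.3267, 0.2309]
eef_rot: [3.14, 0.002, 2.821]
force: [0.3, -0.4, 0.1]
grip_width: 0.0372
grip_force: 0.0
```

```bash
python3 go.py 0.4547 0.3285 0.30 162
python3 - <<'E'
from m import *
p,d=snap('side')
w=proj('side',[[.4547,.3285,.04]]);u,v=[int(round(i)) for i in w[0]];print(u,v)
cv2.imwrite('pics/g1.png',cv2.resize(p[v-60:v+60,u-80:u+80,::-1],None,fx=4,fy=4,interpolation=cv2.INTER_CUBIC))
E
```

```text
t 4.3 pos [0.455  0.3267 0.2309] rot [3.1398e+00 1.5000e-03 2.8212e+00] yaw 161.64 F [ 0.3 -0.4  0.1] w 0.0372 g 0.0 q6 -0.69
slide [0.0007, 0.0018, -0.0691] spin -0.006
166 241
```

View pics/g1.png

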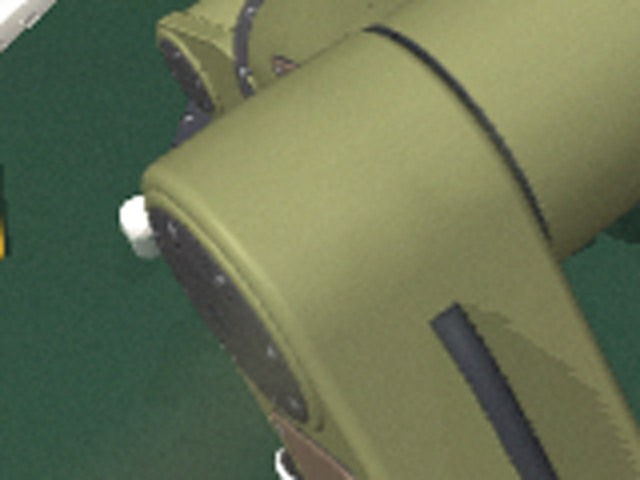

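Emit:
jog_arm(rows=[{"slide": [0,0,0],"spin": 0,"gripper": 0.005},{"slide": [0,0,0],"spin": 0,"gripper": 0.005},{"slide": [0,0,0],"spin": 0,"gripper": 0.005},{"slide": [0,0,0],"spin": 0,"gripper": 0.005}])

```text
time_s: 4.75
ee_pos: [0.4546, 0.327, 0.2299]
eef_rot: [3.141, 0.001, 2.822]
force: [-0.6, 1.0, 5.3]
grip_width: 0.0137
grip_force: 35.0
```

```bash
python3 go.py 0.4547 0.3285 0.35 162
```

```text
t 4.75 pos [0.4546 0.327  0.2299] rot [3.1407e+00 7.0000e-04 2.8219e+00] yaw 161.68 F [-0.6  1.   5.3] w 0.0137 g 35.0 q6 -0.69
slide [0.0003, 0.0016, -0.1201] spin -0.006
```

Emit:
jog_arm(rows=[{"slide": [0,0,-0.03],"spin": 0,"gripper": 0.005},{"slide": [0,0,-0.08],"spin": 0,"gripper": 0.005},{"slide": [0,0,-0.13],"spin": 0,"gripper": 0.005},{"slide": [0,0,-0.18],"spin": 0,"gripper": 0.005},{"slide": [0,0,-0.18],"spin": 0,"gripper": 0.005}])

```text
time_s: 5.25
ee_pos: [0.4544, 0.3268, 0.416]
eef_rot: [3.134, 0.007, 2.822]
force: [0.2, -0.9, -2.6]
grip_width: 0.0138
grip_force: 35.0
```

```bash
python3 go.py 0.5735 -0.0755 0.41 160.2
python3 - <<'E'
from m import *
p,d=snap('top');cv2.imwrite('pics/l1.png',cv2.resize(p[:,:,::-1],(800,600)))
E
```

```text
t 5.25 pos [0.4544 0.3268 0.416 ] rot [3.1338 0.0065 2.8219] yaw 161.68 F [ 0.2 -0.9 -2.6] w 0.0138 g 35.0 q6 -0.69
slide [-0.2395, -0.3446, 0.0049] spin 0.026
```

View pics/l1.png

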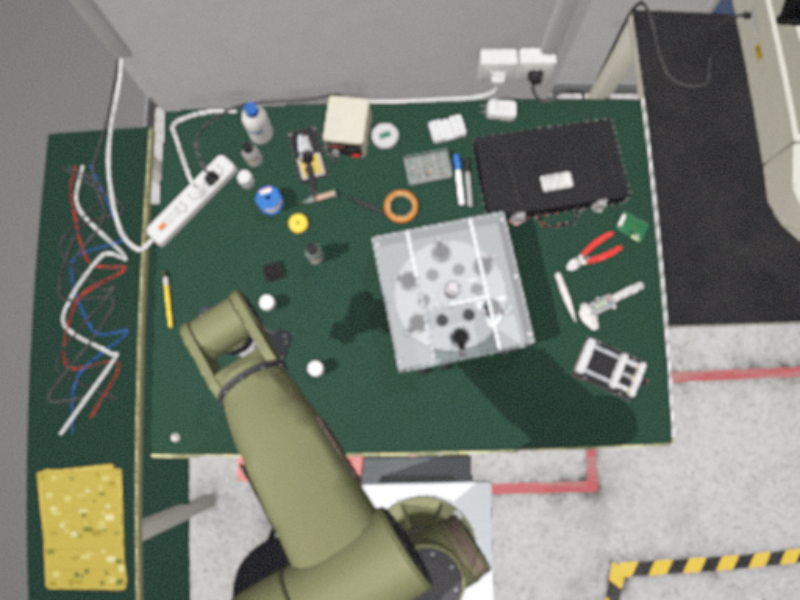

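The top view shows the bench unchanged, with the handle lifted in the gripper (hidden under the wrist). I'll carry it to the shaft.

Emit:
jog_arm(rows=[{"slide": [-0.2395,-0.3445,0],"spin": 0.026,"gripper": 0.005},{"slide": [-0.2395,-0.3445,0],"spin": 0.026,"gripper": 0.005},{"slide": [-0.2395,-0.3445,0],"spin": 0.026,"gripper": 0.005},{"slide": [-0.2395,-0.3445,0],"spin": 0.026,"gripper": 0.005},{"slide": [-0.2395,-0.3445,0],"spin": 0.026,"gripper": 0.005},{"slide": [-0.2395,-0.3445,0],"spin": 0.026,"gripper": 0.005},{"slide": [-0.2395,-0.3445,0],"spin": 0.026,"gripper": 0.005},{"slide": [-0.2395,-0.3445,0],"spin": 0.026,"gripper": 0.005}])

```text
time_s: 6.1
ee_pos: [0.5681, -0.0589, 0.4072]
eef_rot: [-3.141, -0.003, 2.796]
force: [-0.4, 0.1, -1.2]
grip_width: 0.0136
grip_force: 35.0
```

Emit:
jog_arm(rows=[{"slide": [0,0,0],"spin": 0,"gripper": 0.005}])

```text
time_s: 6.2
ee_pos: [0.5686, -0.0616, 0.4066]
eef_rot: [-3.14, -0.003, 2.791]
force: [-1.0, 0.6, -1.5]
grip_width: 0.0135
grip_force: 35.0
```

```bash
python3 go.py 0.5735 -0.0755 0.375 160.2
python3 - <<'E'
from m import *
p,d=snap('side')
w=proj('side',[[.5735,-.0755,.16]]);u,v=[int(round(i)) for i in w[0]];print(u,v)
cv2.imwrite('pics/g2.png',cv2.resize(p[v-60:v+60,u-80:u+80,::-1],None,fx=5,fy=5,interpolation=cv2.INTER_CUBIC))
E
```

```text
t 6.2 pos [ 0.5686 -0.0616  0.4066] rot [-3.1401 -0.0032  2.7908] yaw 159.9 F [-1.   0.6 -1.5] w 0.0135 g 35.0 q6 -1.39
slide [-0.0095, -0.0113, 0.0316] spin -0.005
287 167
```

View pics/g2.png

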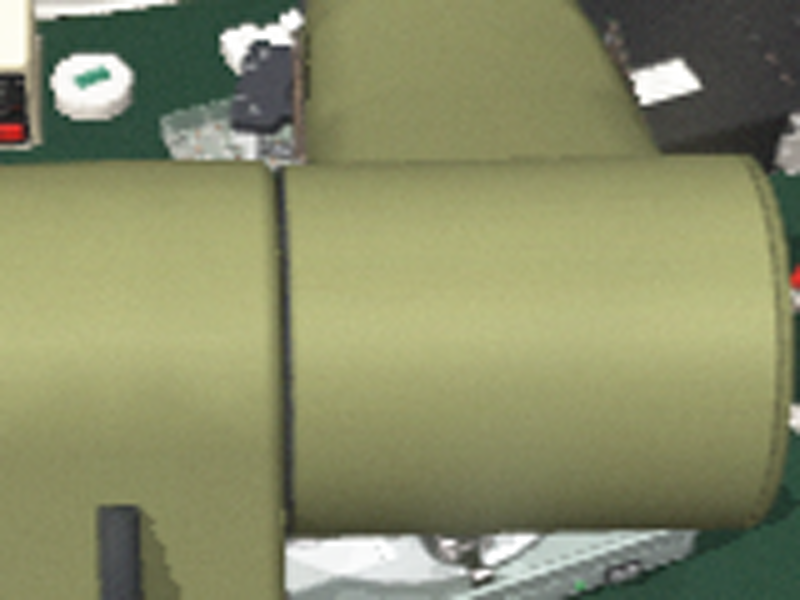

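Emit:
jog_arm(rows=[{"slide": [-0.0095,-0.0113,0],"spin": -0.005,"gripper": 0.005},{"slide": [-0.0095,-0.0113,0.016],"spin": -0.005,"gripper": 0.005},{"slide": [-0.0095,-0.0113,0.03],"spin": -0.005,"gripper": 0.005},{"slide": [-0.0095,-0.0113,0.036],"spin": -0.005,"gripper": 0.005},{"slide": [-0.0095,-0.0113,0.039],"spin": -0.005,"gripper": 0.005},{"slide": [-0.0095,-0.0113,0.042],"spin": -0.005,"gripper": 0.005},{"slide": [-0.0095,-0.0113,0.042],"spin": -0.005,"gripper": 0.005}])

```text
time_s: 6.95
ee_pos: [0.5731, -0.0704, 0.3673]
eef_rot: [-3.142, 0.0, 2.801]
force: [-0.2, 0.1, -1.3]
grip_width: 0.0137
grip_force: 35.0
```

```bash
python3 go.py 0.5735 -0.0755 0.348 160.2
```

```text
t 6.95 pos [ 0.5731 -0.0704  0.3673] rot [-3.1416e+00  1.0000e-04  2.8011e+00] yaw 160.49 F [-0.2  0.1 -1.3] w 0.0137 g 35.0 q6 -1.42
slide [-0.0021, -0.0046, 0.0193] spin 0.005
```

Emit:
jog_arm(rows=[{"slide": [0,0,0],"spin": 0,"gripper": 0.005},{"slide": [0,0,0],"spin": 0,"gripper": 0.005},{"slide": [0,0,0],"spin": 0,"gripper": 0.005}])

```text
time_s: 7.25
ee_pos: [0.573, -0.0706, 0.3675]
eef_rot: [3.142, 0.0, 2.801]
force: [0.7, -0.2, -2.0]
grip_width: 0.014
grip_force: 35.0
```

```bash
python3 go.py 0.5735 -0.0755 0.348 160.2
```

```text
t 7.25 pos [ 0.573  -0.0706  0.3675] rot [3.1415e+00 5.0000e-04 2.8008e+00] yaw 160.47 F [ 0.7 -0.2 -2. ] w 0.014 g 35.0 q6 -1.42
slide [-0.0021, -0.0045, 0.0195] spin 0.005
```

Emit:
jog_arm(rows=[{"slide": [-0.002,-0.0045,0],"spin": 0.005,"gripper": 0.005},{"slide": [-0.002,-0.0045,0],"spin": 0.005,"gripper": 0.005},{"slide": [-0.002,-0.0045,0.003],"spin": 0.005,"gripper": 0.005},{"slide": [-0.002,-0.0045,0.005],"spin": 0.005,"gripper": 0.005},{"slide": [-0.002,-0.0045,0.005],"spin": 0.005,"gripper": 0.005}])

```text
time_s: 7.75
ee_pos: [0.5734, -0.0756, 0.365]
eef_rot: [3.141, 0.004, 2.796]
force: [-9.0, 1.2, 22.6]
grip_width: 0.0139
grip_force: 35.0
```

```bash
python3 go.py 0.5735 -0.0755 0.348 160.2
```

```text
t 7.75 pos [ 0.5734 -0.0756  0.365 ] rot [3.1414 0.0035 2.7957] yaw 160.18 F [-9.   1.2 22.6] w 0.0139 g 35.0 q6 -1.42
slide [-0.0, 0.0001, 0.017] spin -0.0
```

Emit:
jog_arm(rows=[{"slide": [0.001,-0.0003,-0.001],"spin": 0,"gripper": 0.005},{"slide": [0.002,-0.0007,-0.001],"spin": 0,"gripper": 0.005},{"slide": [0.002,-0.0007,-0.001],"spin": 0,"gripper": 0.005}])

```text
time_s: 8.05
ee_pos: [0.5717, -0.0756, 0.3654]
eef_rot: [3.141, 0.006, 2.796]
force: [4.0, 0.5, 11.0]
grip_width: 0.0137
grip_force: 35.0
```

Emit:
jog_arm(rows=[{"slide": [0.001,-0.0003,0],"spin": 0,"gripper": 0.005},{"slide": [0.001,-0.0003,0],"spin": 0,"gripper": 0.005}])

```text
time_s: 8.25
ee_pos: [0.5708, -0.0755, 0.3655]
eef_rot: [3.14, 0.007, 2.796]
force: [5.0, 0.1, 11.3]
grip_width: 0.0139
grip_force: 35.0
```

Emit:
jog_arm(rows=[{"slide": [-0.003,0.001,0],"spin": 0.13,"gripper": 0.005},{"slide": [-0.003,0.001,0],"spin": 0.26,"gripper": 0.005}])

```text
time_s: 8.45
ee_pos: [0.5739, -0.0753, 0.3653]
eef_rot: [3.139, 0.004, 2.531]
force: [2.1, 1.8, 12.7]
grip_width: 0.0141
grip_force: 35.0
```

Emit:
jog_arm(rows=[{"slide": [0,0,0],"spin": 0.13,"gripper": 0.005},{"slide": [0,0,0],"spin": 0.26,"gripper": 0.005},{"slide": [0,0,0],"spin": 0.26,"gripper": 0.005}])

```text
time_s: 8.75
ee_pos: [0.5738, -0.0754, 0.3653]
eef_rot: [3.138, 0.004, 2.271]
force: [0.8, 0.7, 11.4]
grip_width: 0.0137
grip_force: 35.0
```

```bash
python3 go.py 0.5735 -0.0755 0.348 160.2
```

```text
t 8.75 pos [ 0.5738 -0.0754  0.3653] rot [3.1382 0.0038 2.2712] yaw 130.13 F [ 0.8  0.7 11.4] w 0.0137 g 35.0 q6 -0.89
slide [0.0002, -0.0004, 0.0173] spin -0.525
```

```bash
cat > sq.py <<'E'
from m import *
from itertools import product
def fit(n,img,ctr,S=8,win=9):
    u0,v0=[int(round(i)) for i in proj(n,[[ctr[0],ctr[1],.13]])[0]]
    I=img[v0-win:v0+win+1,u0-win:u0+win+1].astype(float)
    def ras(P,sig):
        c=cv2.convexHull(P.astype(np.float32))
        q=((c-[u0-win-.5,v0-win-.5])*S-.5)
        m=np.zeros(((2*win+1)*S,)*2,np.float32);cv2.fillConvexPoly(m,np.round(q*16).astype(np.int32),1,cv2.LINE_8,4)
        m=cv2.GaussianBlur(m,(0,0),sig*S);return cv2.resize(m,(2*win+1,)*2,interpolation=cv2.INTER_AREA)
    yy,xx=np.mgrid[-win:win+1,-win:win+1];wt=(np.hypot(xx,yy)<6.5)
    res={}
    for yd in range(10,100,10):
        best=(1e9,)
        for dx,dy,sig in product(np.arange(-.004,.0041,.001),np.arange(-.004,.0041,.001),(.7,1.)):
            x,y=ctr[0]+dx,ctr[1]+dy;a=np.radians(yd)
            A=[np.ones_like(wt,float),ras(proj(n,box(x,y,a,.018,.018,.118,.132)),sig),ras(proj(n,box(x,y,a,.016,.016,.136,.1361)),sig)]
            c,s=np.cos(a),np.sin(a)
            for k in range(4):
                t=a+k*np.pi/2;N=np.array([np.cos(t),np.sin(t)]);T=np.array([-N[1],N[0]])
                o=-CI(n)['R'].T@CI(n)['t']
                if N@(o[:2]-[x,y])<=0: continue
                A.append(ras(proj(n,[[*(np.array([x,y])+.009*N+j*.009*T),z] for j in(-1,1) for z in(.118,.134)]),sig))
            B=np.stack([z[wt] for z in A],1);co,*_=np.linalg.lstsq(B,I[wt],rcond=None);r=((B@co-I[wt])**2).mean()
            if r<best[0]: best=(r,dx,dy,sig)
        res[yd]=best;print(n,yd,np.round(best,4))
if __name__=='__main__':
    im=cv2.imread('pics/top0.png').mean(2);fit('top',im,(.5735,-.0755))
E
time python3 sq.py; python3 -c "
from station import telemetry;print(telemetry.get_obs()['moment'])"
```

```text
top 10 [ 9.71263e+01 -4.00000e-03  4.00000e-03  1.00000e+00]
top 20 [ 9.2784e+01 -4.0000e-03  3.0000e-03  1.0000e+00]
top 30 [ 9.41515e+01 -4.00000e-03  3.00000e-03  1.00000e+00]
top 40 [ 1.048469e+02 -4.000000e-03  2.000000e-03  1.000000e+00]
top 50 [ 1.205702e+02 -4.000000e-03  2.000000e-03  1.000000e+00]
top 60 [ 1.304157e+02 -4.000000e-03  3.000000e-03  1.000000e+00]
top 70 [ 1.316958e+02 -4.000000e-03  4.000000e-03  1.000000e+00]
top 80 [ 1.166711e+02 -4.000000e-03  4.000000e-03  1.000000e+00]
top 90 [ 1.140388e+02 -4.000000e-03  4.000000e-03  1.000000e+00]
[ 0.11519985 -0.47930453  0.02376801]
real	0m3.049s
user	0m3.622s
sys	0m0.096s
```

Emit:
jog_arm(rows=[{"slide": [0,0,0],"spin": 0.15,"gripper": 0.005},{"slide": [0,0,0],"spin": 0.3,"gripper": 0.005},{"slide": [0,0,0],"spin": 0.45,"gripper": 0.005},{"slide": [0,0,0],"spin": 0.523,"gripper": 0.005},{"slide": [0,0,0],"spin": 0.523,"gripper": 0.005}])

```text
time_s: 9.25
ee_pos: [0.5739, -0.0754, 0.3653]
eef_rot: [3.137, 0.002, 1.75]
force: [1.6, 0.8, 12.2]
grip_width: 0.0137
grip_force: 35.0
```

Emit:
jog_arm(rows=[{"slide": [0.001,0,0.0005],"spin": 0,"gripper": 0.005},{"slide": [0.001,0.001,0.0005],"spin": 0,"gripper": 0.005},{"slide": [0,0.001,0.0005],"spin": 0,"gripper": 0.005},{"slide": [-0.001,0.001,0.0005],"spin": 0,"gripper": 0.005}])

```text
time_s: 9.65
ee_pos: [0.5747, -0.076, 0.3651]
eef_rot: [3.138, 0.0, 1.753]
force: [-3.4, 6.7, 17.3]
grip_width: 0.0136
grip_force: 35.0
```

Emit:
jog_arm(rows=[{"slide": [0,-0.001,0],"spin": 0,"gripper": 0.005},{"slide": [0,-0.002,0],"spin": 0,"gripper": 0.005},{"slide": [0.001,-0.002,0],"spin": 0,"gripper": 0.005},{"slide": [0.002,-0.002,0],"spin": 0,"gripper": 0.005}])

```text
time_s: 10.05
ee_pos: [0.5727, -0.075, 0.3651]
eef_rot: [3.136, 0.003, 1.753]
force: [4.7, -5.9, 12.1]
grip_width: 0.0138
grip_force: 35.0
```

```bash
python3 go.py 0.5735 -0.0755 0.348 100.2
```

```text
t 10.05 pos [ 0.5727 -0.075   0.3651] rot [3.1358 0.0033 1.7528] yaw 100.43 F [ 4.7 -5.9 12.1] w 0.0138 g 35.0 q6 -0.38
slide [-0.0006, 0.0006, 0.0171] spin 0.004
```

Emit:
jog_arm(rows=[{"slide": [0,0,-0.03],"spin": 0,"gripper": 0.005},{"slide": [0,0,-0.07],"spin": 0,"gripper": 0.005},{"slide": [-0.079,-0.261,-0.07],"spin": 0,"gripper": 0.005},{"slide": [-0.079,-0.261,-0.07],"spin": 0,"gripper": 0.005},{"slide": [-0.079,-0.261,-0.07],"spin": 0,"gripper": 0.005},{"slide": [-0.079,-0.261,-0.07],"spin": 0,"gripper": 0.005},{"slide": [-0.079,-0.261,-0.07],"spin": 0,"gripper": 0.005},{"slide": [-0.079,-0.261,-0.07],"spin": 0,"gripper": 0.005}])

```text
time_s: 10.85
ee_pos: [0.3272, -0.2003, 0.4328]
eef_rot: [3.141, 0.001, 1.751]
force: [-0.4, 0.1, -1.7]
grip_width: 0.0137
grip_force: 35.0
```

```bash
python3 go.py 0.5735 -0.0755 0.348 100.2
python3 - <<'E'
from m import *
for n in('side','top'):
    F=[snap(n)[0].astype(float) for _ in range(6)];A=np.mean(F,0);np.save(n+'_avg.npy',A)
    u,v=[int(round(i)) for i in proj(n,[[.5735,-.0755,.127]])[0]]
    b=cv2.resize(np.clip(A[v-12:v+12,u-12:u+12,::-1],0,255).astype(np.uint8),(390,390),interpolation=cv2.INTER_CUBIC)
    W=b if n=='side' else np.hstack([W,b])
A=np.load('side_avg.npy');u,v=[int(round(i)) for i in proj('side',[[.5,-.1,.1]])[0]]
c=cv2.resize(np.clip(A[v-40:v+40,u-120:u+120,::-1],0,255).astype(np.uint8),(600,200));c=np.hstack([c,np.zeros((200,180,3),np.uint8)])
cv2.imwrite('pics/sq.png',np.vstack([W,c]))
E
```

```text
t 10.85 pos [ 0.3272 -0.2003  0.4328] rot [3.1415e+00 7.0000e-04 1.7513e+00] yaw 100.34 F [-0.4  0.1 -1.7] w 0.0137 g 35.0 q6 -0.83
slide [0.0786, 0.2647, 0.0848] spin 0.002
```

View pics/sq.png

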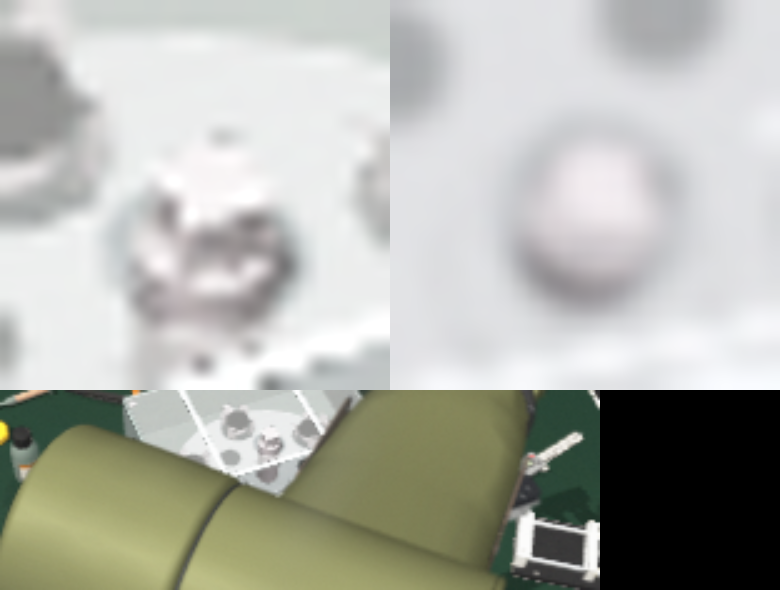

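Run:
```python
from m import *
W=[]
for n,k in(('side',16.25),('top',16.25)):
    A=np.load(n+'_avg.npy');u,v=[int(round(i)) for i in proj(n,[[.5735,-.0755,.127]])[0]]
    b=cv2.resize(np.clip(A[v-12:v+12,u-12:u+12,::-1],0,255).astype(np.uint8),(390,390),interpolation=cv2.INTER_CUBIC)
    def draw(x,y,col):
        for s,z in((.018,.118),(.018,.133),(.016,.136)):
            P=proj(n,box(x,y,np.radians(10.2),s,s,z,z)[[0,2,6,4]]);P=((P-[u-12,v-12]+.5)*k)
            cv2.polylines(b,[np.round(P).astype(int)],True,col,1)
    draw(.5735,-.0755,(0,0,255)); W.append(b)
cv2.imwrite('pics/ov.png',np.hstack(W))
```

```text
(no output)
```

View pics/ov.png

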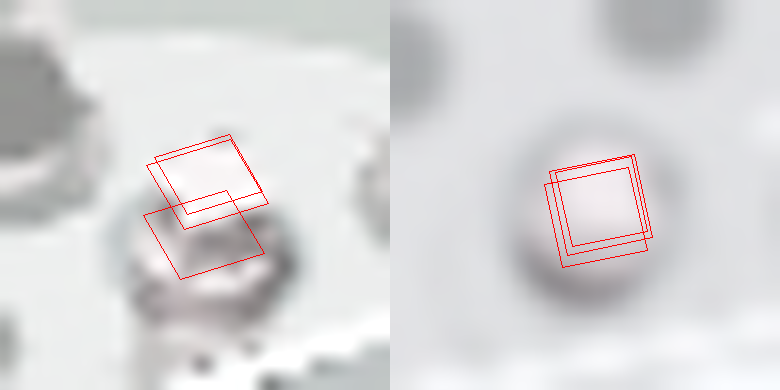

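The side picture with the model overlaid shows the shaft flats at 10.2° and its axis at about (0.5735, −0.0757). I'll reposition at yaw 190.2.

```bash
python3 go.py 0.5735 -0.076 0.376 190.2
```

```text
t 11.45 pos [ 0.3302 -0.1994  0.4326] rot [-3.1414e+00 -3.0000e-04  1.7535e+00] yaw 100.47 F [ 0.3 -0.4 -1.5] w 0.0137 g 35.0 q6 -0.82
slide [0.0771, 0.2617, 0.0566] spin -1.566
```

Emit:
jog_arm(rows=[{"slide": [0.077,0.2617,0],"spin": -1.566,"gripper": 0.005},{"slide": [0.077,0.2617,0],"spin": -1.566,"gripper": 0.005},{"slide": [0.077,0.2617,0],"spin": -1.566,"gripper": 0.005},{"slide": [0.077,0.2617,0],"spin": -1.566,"gripper": 0.005},{"slide": [0.077,0.2617,0],"spin": -1.566,"gripper": 0.005},{"slide": [0.077,0.2617,0],"spin": -1.566,"gripper": 0.005},{"slide": [0.077,0.2617,0.03],"spin": -1.566,"gripper": 0.005},{"slide": [0.077,0.2617,0.03],"spin": -1.566,"gripper": 0.005}])

```text
time_s: 12.25
ee_pos: [0.5738, -0.0757, 0.3985]
eef_rot: [3.142, -0.006, 2.96]
force: [0.4, 0.1, -1.1]
grip_width: 0.0137
grip_force: 35.0
```

Emit:
jog_arm(rows=[{"slide": [0,0,0],"spin": -0.38,"gripper": 0.005},{"slide": [0,0,0],"spin": -0.38,"gripper": 0.005},{"slide": [0,0,0.023],"spin": -0.38,"gripper": 0.005},{"slide": [0,0,0.023],"spin": -0.38,"gripper": 0.005},{"slide": [0,0,0.023],"spin": -0.38,"gripper": 0.005}])

```text
time_s: 12.75
ee_pos: [0.5735, -0.0764, 0.3798]
eef_rot: [3.141, -0.001, -2.953]
force: [0.2, 0.0, -1.9]
grip_width: 0.0137
grip_force: 35.0
```

```bash
python3 go.py 0.5735 -0.076 0.370 190.2
```

```text
t 12.75 pos [ 0.5735 -0.0764  0.3798] rot [ 3.1412e+00 -8.0000e-04 -2.9529e+00] yaw -169.19 F [ 0.2  0.  -1.9] w 0.0137 g 35.0 q6 -1.96
slide [-0.0001, 0.0004, 0.0098] spin 0.011
```

Emit:
jog_arm(rows=[{"slide": [0,0,0.008],"spin": 0.011,"gripper": 0.005},{"slide": [0,0,0.012],"spin": 0.011,"gripper": 0.005},{"slide": [0,0,0.015],"spin": 0.011,"gripper": 0.005},{"slide": [0,0,0.0165],"spin": 0.011,"gripper": 0.005},{"slide": [0,0,0.0165],"spin": 0.011,"gripper": 0.005}])

```text
time_s: 13.25
ee_pos: [0.5733, -0.0765, 0.3651]
eef_rot: [-3.141, 0.002, -2.962]
force: [-6.1, 1.5, 14.3]
grip_width: 0.0138
grip_force: 35.0
```

Emit:
jog_arm(rows=[{"slide": [0.001,0,0],"spin": 0,"gripper": 0.005},{"slide": [0.001,0.001,0],"spin": 0,"gripper": 0.005},{"slide": [0,0.0015,0],"spin": 0,"gripper": 0.005},{"slide": [-0.001,0.001,0],"spin": 0,"gripper": 0.005},{"slide": [-0.0015,0,0],"spin": 0,"gripper": 0.005},{"slide": [-0.001,-0.001,0],"spin": 0,"gripper": 0.005},{"slide": [0,-0.0015,0],"spin": 0,"gripper": 0.005},{"slide": [0.001,-0.001,0],"spin": 0,"gripper": 0.005}])

```text
time_s: 14.05
ee_pos: [0.573, -0.0776, 0.3631]
eef_rot: [-3.141, 0.003, -2.961]
force: [12.2, 0.2, -7.6]
grip_width: 0.0138
grip_force: 35.0
```

```bash
python3 go.py 0.5735 -0.076 0.370 190.2
```

```text
t 14.05 pos [ 0.573  -0.0776  0.3631] rot [-3.1414  0.0033 -2.9615] yaw -169.68 F [12.2  0.2 -7.6] w 0.0138 g 35.0 q6 -1.95
slide [-0.0008, 0.0014, -0.0069] spin 0.002
```

The bore has engaged: z dropped and there is now a side force. I'll relieve sideways and push home.

Emit:
jog_arm(rows=[{"slide": [-0.0012,0,0],"spin": 0,"gripper": 0.005},{"slide": [-0.0012,0,0.003],"spin": 0,"gripper": 0.005},{"slide": [-0.0012,0,0.006],"spin": 0,"gripper": 0.005},{"slide": [-0.0012,0,0.008],"spin": 0,"gripper": 0.005}])

```text
time_s: 14.45
ee_pos: [0.574, -0.0775, 0.358]
eef_rot: [-3.14, 0.006, -2.961]
force: [9.3, 1.6, 3.4]
grip_width: 0.0134
grip_force: 35.0
```

```bash
python3 go.py 0.5735 -0.076 0.348 190.2
```

```text
t 14.45 pos [ 0.574  -0.0775  0.358 ] rot [-3.1397  0.0059 -2.9615] yaw -169.68 F [9.3 1.6 3.4] w 0.0134 g 35.0 q6 -1.95
slide [0.0003, 0.0015, 0.01] spin 0.002
```

Going down. Continue.

Emit:
jog_arm(rows=[{"slide": [-0.0008,0,0.003],"spin": 0,"gripper": 0.005},{"slide": [-0.0008,0,0.006],"spin": 0,"gripper": 0.005},{"slide": [-0.0008,0,0.009],"spin": 0,"gripper": 0.005},{"slide": [-0.0008,0,0.0115],"spin": 0,"gripper": 0.005},{"slide": [-0.0008,0,0.0115],"spin": 0,"gripper": 0.005}])

```text
time_s: 14.95
ee_pos: [0.5749, -0.0771, 0.3476]
eef_rot: [-3.14, 0.006, -2.961]
force: [-3.9, 4.6, 28.3]
grip_width: 0.0139
grip_force: 35.0
```

```bash
python3 go.py 0.5735 -0.076 0.348 190.2
```

```text
t 14.95 pos [ 0.5749 -0.0771  0.3476] rot [-3.1399  0.006  -2.9613] yaw -169.67 F [-3.9  4.6 28.3] w 0.0139 g 35.0 q6 -1.95
slide [0.0011, 0.0014, -0.0004] spin 0.002
```

Emit:
jog_arm(rows=[{"slide": [0,0,-0.002],"spin": 0,"gripper": 0.06},{"slide": [0,0,-0.002],"spin": 0,"gripper": 0.06},{"slide": [0,0,-0.002],"spin": 0,"gripper": 0.06},{"slide": [0,0,-0.002],"spin": 0,"gripper": 0.06},{"slide": [0,0,-0.04],"spin": 0,"gripper": 0.06},{"slide": [0,0,-0.09],"spin": 0,"gripper": 0.06},{"slide": [0.03,0.05,-0.09],"spin": 0,"gripper": 0.06},{"slide": [0.06,0.1,-0.09],"spin": 0,"gripper": 0.06}])

```text
time_s: 15.75
ee_pos: [0.5078, -0.0019, 0.4344]
eef_rot: [-3.141, 0.002, -2.963]
force: [0.8, 0.4, 0.3]
grip_width: 0.0598
grip_force: 0.0
```

```bash
python3 go.py 0.414 0.233 0.30 190.2
```

```text
t 15.75 pos [ 0.5078 -0.0019  0.4344] rot [-3.1412e+00  1.7000e-03 -2.9631e+00] yaw -169.77 F [0.8 0.4 0.3] w 0.0598 g 0.0 q6 -1.83
slide [0.0508, 0.2478, 0.1342] spin 0.0
```

Emit:
jog_arm(rows=[{"slide": [0.0508,0.2478,0.03],"spin": 0,"gripper": 0.06},{"slide": [0.0508,0.2478,0.03],"spin": 0,"gripper": 0.06},{"slide": [0.0508,0.2478,0.06],"spin": 0,"gripper": 0.06},{"slide": [0.0508,0.2478,0.1],"spin": 0,"gripper": 0.06},{"slide": [0.0508,0.2478,0.134],"spin": 0,"gripper": 0.06},{"slide": [0.0508,0.2478,0.134],"spin": 0,"gripper": 0.06},{"slide": [0.0508,0.2478,0.134],"spin": 0,"gripper": 0.06}])

```text
time_s: 16.45
ee_pos: [0.412, 0.2343, 0.2954]
eef_rot: [-3.14, -0.007, -2.958]
force: [-0.9, -0.2, 0.2]
grip_width: 0.0604
grip_force: 0.0
```

```bash
python3 go.py 0.414 0.233 0.221 190.2
python3 - <<'E'
from m import *
p,d=snap('top')
try: barfit('top',p,[.5745,-.077,np.radians(10)],z0=.118)
except Exception as e: print(e)
for x in[(.4146,.234),(.513,.468),(.569,.347)]: jarfit('top',p,x,100)
u,v=[int(round(i)) for i in proj('top',[[.5745,-.077,.16]])[0]];print(p[v-10:v+11:2,u-14:u+15:2].max(2))
w=d[v-2:v+3,u-2:u+3];print('z handle',np.median([ray2world('top',a,b,depth=d[b,a])[2] for a in range(u-1,u+2) for b in range(v-1,v+2)]))
E
```

```text
t 16.45 pos [0.412  0.2343 0.2954] rot [-3.14   -0.0072 -2.9584] yaw -169.51 F [-0.9 -0.2  0.2] w 0.0604 g 0.0 q6 -1.31
slide [-0.0022, -0.0015, 0.0744] spin 0.005
top bar [ 0.463  -0.0863  0.7034] deg 40.30387824355227 area 49 res [0.07 0.03 5.16 5.65 5.29]
top jar [0.3824 0.3518] area 165 pred 88
top jar [0.5137 0.4726] area 105 pred 93
top jar [0.5702 0.3506] area 105 pred 89
[[201 206 228 230 230 208 156 152 172 174 182 223 228 212 174]
 [174 178 208 228 229 192  69 109 170 174 193 224 225 222 193]
 [173 171 202 228 229 191  69 101 194 211 223 227 228 227 223]
 [176 182 216 228 228 200  75  85 187 222 228 229 227 227 229]
 [217 219 228 225 222 200  82  65 161 214 229 227 226 226 218]
 [228 230 229 221 208 207  96  53 127 201 228 228 223 201 183]
 [228 228 227 222 203 219 131  60 111 196 223 227 220 181 178]
 [229 226 224 224 200 216 153  56  90 176 214 228 218 183 174]
 [229 226 223 225 204 212 192  78  72 165 218 227 225 218 199]
 [227 228 223 227 220 192 165  90  61 183 221 225 225 224 235]
 [224 227 225 223 226 220 218 187 123 223 231 219 232 229 236]]
z handle 0.17305218856625193
```

Emit:
jog_arm(rows=[{"slide": [-0.0022,-0.0015,0.03],"spin": 0.005,"gripper": 0.06},{"slide": [-0.0022,-0.0015,0.06],"spin": 0.005,"gripper": 0.06},{"slide": [-0.0022,-0.0015,0.074],"spin": 0.005,"gripper": 0.06},{"slide": [-0.0022,-0.0015,0.075],"spin": 0.005,"gripper": 0.06},{"slide": [-0.0022,-0.0015,0.075],"spin": 0.005,"gripper": 0.028},{"slide": [-0.0022,-0.0015,0.075],"spin": 0.005,"gripper": 0.028},{"slide": [-0.0022,-0.0015,0.075],"spin": 0.005,"gripper": 0.028},{"slide": [-0.0022,-0.0015,0.075],"spin": 0.005,"gripper": 0.028}], squeeze=25)

```text
time_s: 17.3
ee_pos: [0.4167, 0.2315, 0.2256]
eef_rot: [3.141, 0.002, -2.966]
force: [0.8, -1.2, 5.9]
grip_width: 0.0329
grip_force: 25.0
```

```bash
python3 go.py 0.4758 -0.0947 0.38 190.2
```

```text
t 17.3 pos [0.4167 0.2315 0.2256] rot [ 3.1412e+00  1.5000e-03 -2.9664e+00] yaw -169.96 F [ 0.8 -1.2  5.9] w 0.0329 g 25.0 q6 -1.32
slide [-0.0015, -0.3314, -0.1546] spin -0.003
```

Emit:
jog_arm(rows=[{"slide": [0,0,-0.04],"spin": 0,"gripper": 0.028},{"slide": [0,0,-0.09],"spin": 0,"gripper": 0.028},{"slide": [0,-0.02,-0.14],"spin": 0,"gripper": 0.028},{"slide": [-0.003,-0.331,-0.16],"spin": -0.003,"gripper": 0.028},{"slide": [-0.003,-0.331,-0.16],"spin": -0.003,"gripper": 0.028},{"slide": [-0.003,-0.331,-0.16],"spin": -0.003,"gripper": 0.028},{"slide": [-0.003,-0.331,-0.16],"spin": -0.003,"gripper": 0.028},{"slide": [-0.003,-0.331,-0.16],"spin": -0.003,"gripper": 0.028}])

```text
time_s: 18.1
ee_pos: [0.4653, -0.0339, 0.3806]
eef_rot: [-3.141, 0.001, -2.963]
force: [1.1, 0.4, 0.0]
grip_width: 0.0329
grip_force: 25.0
```

Emit:
jog_arm(rows=[{"slide": [0,-0.1,0],"spin": 0,"gripper": 0.028}])

```text
time_s: 18.2
ee_pos: [0.4743, -0.0832, 0.3809]
eef_rot: [-3.141, 0.001, -2.963]
force: [1.3, 0.6, -1.1]
grip_width: 0.0332
grip_force: 25.0
```

```bash
python3 go.py 0.4773 -0.0945 0.292 190.2
```

```text
t 18.2 pos [ 0.4743 -0.0832  0.3809] rot [-3.1411e+00  1.2000e-03 -2.9633e+00] yaw -169.78 F [ 1.3  0.6 -1.1] w 0.0332 g 25.0 q6 -2.0
slide [-0.0009, -0.0116, 0.0889] spin 0.0
```

Emit:
jog_arm(rows=[{"slide": [0,0,0.02],"spin": 0,"gripper": 0.028},{"slide": [0,0,0.02],"spin": 0,"gripper": 0.028}])

```text
time_s: 18.4
ee_pos: [0.474, -0.0821, 0.3583]
eef_rot: [3.14, -0.003, -2.966]
force: [0.3, 0.3, -1.1]
grip_width: 0.0332
grip_force: 25.0
```

```bash
python3 go.py 0.4773 -0.0945 0.2836 190.2
```

```text
t 18.4 pos [ 0.474  -0.0821  0.3583] rot [ 3.1401e+00 -3.1000e-03 -2.9657e+00] yaw -169.92 F [ 0.3  0.3 -1.1] w 0.0332 g 25.0 q6 -1.99
slide [-0.0013, -0.0129, 0.0747] spin -0.002
```

Emit:
jog_arm(rows=[{"slide": [-0.0013,-0.0127,0.0],"spin": 0,"gripper": 0.028},{"slide": [-0.0013,-0.0127,0.02],"spin": 0,"gripper": 0.028},{"slide": [-0.0013,-0.0127,0.05],"spin": 0,"gripper": 0.028},{"slide": [-0.0013,-0.0127,0.065],"spin": 0,"gripper": 0.028},{"slide": [-0.0013,-0.0127,0.068],"spin": 0,"gripper": 0.028},{"slide": [-0.0013,-0.0127,0.068],"spin": 0,"gripper": 0.028}])

```text
time_s: 19.0
ee_pos: [0.4784, -0.0932, 0.2928]
eef_rot: [-3.141, 0.001, -2.962]
force: [0.2, -0.3, -0.4]
grip_width: 0.0335
grip_force: 25.0
```

```bash
python3 go.py 0.4773 -0.0945 0.2712 190.2
```

```text
t 19.0 pos [ 0.4784 -0.0932  0.2928] rot [-3.1413e+00  5.0000e-04 -2.9623e+00] yaw -169.73 F [ 0.2 -0.3 -0.4] w 0.0335 g 25.0 q6 -2.02
slide [0.0013, -0.0011, 0.0216] spin 0.001
```

Emit:
jog_arm(rows=[{"slide": [0.001,-0.001,0.004],"spin": 0,"gripper": 0.028},{"slide": [0.001,-0.001,0.008],"spin": 0,"gripper": 0.028},{"slide": [0.001,-0.001,0.011],"spin": 0,"gripper": 0.028},{"slide": [0.001,-0.001,0.013],"spin": 0,"gripper": 0.028},{"slide": [0.001,-0.001,0.013],"spin": 0,"gripper": 0.028}])

```text
time_s: 19.5
ee_pos: [0.4774, -0.0947, 0.2795]
eef_rot: [-3.141, 0.001, -2.963]
force: [0.3, -0.9, 3.4]
grip_width: 0.033
grip_force: 25.0
```

```bash
python3 go.py 0.4773 -0.0945 0.2712 190.2
```

```text
t 19.5 pos [ 0.4774 -0.0947  0.2795] rot [-3.1410e+00  1.2000e-03 -2.9634e+00] yaw -169.79 F [ 0.3 -0.9  3.4] w 0.033 g 25.0 q6 -2.02
slide [0.0001, 0.0002, 0.0083] spin 0.0
```

Emit:
jog_arm(rows=[{"slide": [0,0,0.003],"spin": 0,"gripper": 0.028},{"slide": [0,0,0.006],"spin": 0,"gripper": 0.028},{"slide": [0,0,0.009],"spin": 0,"gripper": 0.028},{"slide": [0,0,0.0095],"spin": 0,"gripper": 0.028},{"slide": [0,0,0.0095],"spin": 0,"gripper": 0.028}])

```text
time_s: 20.0
ee_pos: [0.4777, -0.0947, 0.271]
eef_rot: [-3.14, 0.003, -2.963]
force: [-0.6, 0.1, 18.7]
grip_width: 0.0329
grip_force: 25.0
```

```bash
python3 go.py 0.4773 -0.0945 0.2712 190.2
```

```text
t 20.0 pos [ 0.4777 -0.0947  0.271 ] rot [-3.1401e+00  3.0000e-03 -2.9633e+00] yaw -169.78 F [-0.6  0.1 18.7] w 0.0329 g 25.0 q6 -2.02
slide [0.0004, 0.0003, -0.0002] spin 0.0
```

Emit:
jog_arm(rows=[{"slide": [0,0,0],"spin": 0,"gripper": 0.055},{"slide": [0,0,0],"spin": 0,"gripper": 0.055},{"slide": [0,0,0],"spin": 0,"gripper": 0.055},{"slide": [0,0,0],"spin": 0,"gripper": 0.055},{"slide": [0,0,-0.025],"spin": 0,"gripper": 0.055},{"slide": [0,0,-0.05],"spin": 0,"gripper": 0.055},{"slide": [0,0,-0.05],"spin": 0,"gripper": 0.0},{"slide": [0,0,-0.05],"spin": 0,"gripper": 0.0}])

```text
time_s: 20.8
ee_pos: [0.4771, -0.0945, 0.3193]
eef_rot: [-3.141, 0.0, -2.963]
force: [0.2, 0.2, -0.4]
grip_width: 0.0426
grip_force: 0.0
```

Emit:
jog_arm(rows=[{"slide": [0,0,0],"spin": 0,"gripper": 0.0},{"slide": [0,0,0],"spin": 0,"gripper": 0.0},{"slide": [0,0,0],"spin": 0,"gripper": 0.0},{"slide": [0,0,0],"spin": 0,"gripper": 0.0}])

```text
time_s: 21.2
ee_pos: [0.4772, -0.0946, 0.3191]
eef_rot: [3.141, -0.001, -2.963]
force: [-0.1, -0.1, 1.0]
grip_width: 0.0106
grip_force: 0.0
```

Emit:
jog_arm(rows=[{"slide": [0,0,0.015],"spin": 0,"gripper": 0.0},{"slide": [0,0,0.025],"spin": 0,"gripper": 0.0},{"slide": [0,0,0.031],"spin": 0,"gripper": 0.0},{"slide": [0,0,0.034],"spin": 0,"gripper": 0.0},{"slide": [0,0,0.034],"spin": 0,"gripper": 0.0}])

```text
time_s: 21.7
ee_pos: [0.4778, -0.0951, 0.2886]
eef_rot: [-3.139, 0.003, -2.963]
force: [-10.7, -1.8, 34.7]
grip_width: 0.0002
grip_force: 17.6
```

```bash
python3 go.py 0.5748 -0.077 0.44 190.2
```

```text
t 21.7 pos [ 0.4778 -0.0951  0.2886] rot [-3.1388  0.0034 -2.9632] yaw -169.78 F [-10.7  -1.8  34.7] w 0.0002 g 17.6 q6 -2.02
slide [-0.0992, 0.0001, -0.1511] spin 0.0
```

Emit:
jog_arm(rows=[{"slide": [0,0,-0.05],"spin": 0,"gripper": 0.04},{"slide": [0,0,-0.1],"spin": 0,"gripper": 0.04},{"slide": [-0.01,0,-0.15],"spin": 0,"gripper": 0.04},{"slide": [-0.06,0,-0.152],"spin": 0,"gripper": 0.04},{"slide": [-0.099,0,-0.152],"spin": 0,"gripper": 0.04},{"slide": [-0.099,0,-0.152],"spin": 0,"gripper": 0.04},{"slide": [-0.099,0,-0.11],"spin": 0,"gripper": 0.04},{"slide": [-0.099,0,-0.11],"spin": 0,"gripper": 0.04}])

```text
time_s: 22.5
ee_pos: [0.5739, -0.077, 0.3908]
eef_rot: [3.139, -0.008, -2.963]
force: [-0.4, 0.3, -0.9]
grip_width: 0.0397
grip_force: 0.0
```

```bash
python3 go.py 0.5748 -0.077 0.349 190.2
```

```text
t 22.5 pos [ 0.5739 -0.077   0.3908] rot [ 3.1386 -0.0076 -2.9633] yaw -169.79 F [-0.4  0.3 -0.9] w 0.0397 g 0.0 q6 -1.95
slide [-0.0012, -0.0003, 0.0418] spin 0.0
```

Emit:
jog_arm(rows=[{"slide": [-0.0005,0,0.03],"spin": 0,"gripper": 0.04},{"slide": [-0.0005,0,0.045],"spin": 0,"gripper": 0.04},{"slide": [-0.0005,0,0.045],"spin": 0,"gripper": 0.04},{"slide": [-0.0005,0,0.045],"spin": 0,"gripper": 0.005},{"slide": [-0.0005,0,0.045],"spin": 0,"gripper": 0.005},{"slide": [-0.0005,0,0.045],"spin": 0,"gripper": 0.005},{"slide": [-0.0005,0,0.045],"spin": 0,"gripper": 0.005},{"slide": [-0.0005,0,0.045],"spin": 0,"gripper": 0.005}], squeeze=35)

```text
time_s: 23.3
ee_pos: [0.5752, -0.0771, 0.3514]
eef_rot: [-3.141, 0.001, -2.963]
force: [-0.7, -1.9, 5.5]
grip_width: 0.0136
grip_force: 35.0
```

```bash
python3 go.py 0.5748 -0.077 0.349 70.2
```

```text
t 23.3 pos [ 0.5752 -0.0771  0.3514] rot [-3.1408e+00  1.2000e-03 -2.9635e+00] yaw -169.79 F [-0.7 -1.9  5.5] w 0.0136 g 35.0 q6 -1.95
slide [0.0003, 0.0002, 0.0024] spin 2.094
```

Emit:
jog_arm(rows=[{"slide": [0,0,0],"spin": 0.13,"gripper": 0.005},{"slide": [0,0,0],"spin": 0.26,"gripper": 0.005},{"slide": [0,0,0],"spin": 0.39,"gripper": 0.005},{"slide": [0,0,0],"spin": 0.52,"gripper": 0.005},{"slide": [0,0,0],"spin": 0.65,"gripper": 0.005},{"slide": [0,0,0],"spin": 0.78,"gripper": 0.005},{"slide": [0,0,0],"spin": 0.91,"gripper": 0.005},{"slide": [0,0,0],"spin": 1.04,"gripper": 0.005}])

```text
time_s: 24.1
ee_pos: [0.5753, -0.0773, 0.3514]
eef_rot: [3.141, 0.002, 2.274]
force: [2.5, -4.7, 3.9]
grip_width: 0.0134
grip_force: 35.0
```

Emit:
jog_arm(rows=[{"slide": [0,0,0],"spin": 0.13,"gripper": 0.005},{"slide": [0,0,0],"spin": 0.26,"gripper": 0.005},{"slide": [0,0,0],"spin": 0.39,"gripper": 0.005},{"slide": [0,0,0],"spin": 0.52,"gripper": 0.005},{"slide": [0,0,0],"spin": 0.65,"gripper": 0.005},{"slide": [0,0,0],"spin": 0.78,"gripper": 0.005},{"slide": [0,0,0],"spin": 0.91,"gripper": 0.005},{"slide": [0,0,0],"spin": 1.06,"gripper": 0.005}])

```text
time_s: 24.9
ee_pos: [0.5753, -0.0771, 0.3514]
eef_rot: [3.14, -0.0, 1.214]
force: [1.4, -1.2, 5.3]
grip_width: 0.0135
grip_force: 35.0
```

```bash
python3 go.py 0.5748 -0.077 0.349 70.2
```

```text
t 24.9 pos [ 0.5753 -0.0771  0.3514] rot [ 3.1396e+00 -2.0000e-04  1.2141e+00] yaw 69.56 F [ 1.4 -1.2  5.3] w 0.0135 g 35.0 q6 0.16
slide [-0.0, -0.0005, 0.0024] spin -0.011
```

Emit:
jog_arm(rows=[{"slide": [0,0,0],"spin": 0,"gripper": 0.06},{"slide": [0,0,0],"spin": 0,"gripper": 0.06},{"slide": [0,0,0],"spin": 0,"gripper": 0.06},{"slide": [0,0,0],"spin": 0,"gripper": 0.06},{"slide": [0,0,-0.03],"spin": 0,"gripper": 0.06},{"slide": [0,0,-0.08],"spin": 0,"gripper": 0.06},{"slide": [0,0,-0.08],"spin": -0.15,"gripper": 0.06}])

```text
time_s: 25.6
ee_pos: [0.5751, -0.0769, 0.4369]
eef_rot: [3.132, -0.0, 1.372]
force: [-0.0, 0.6, -0.3]
grip_width: 0.0599
grip_force: 0.0
```

```bash
python3 go.py 0.57 0.24 0.40 190.2
```

```text
t 25.6 pos [ 0.5751 -0.0769  0.4369] rot [ 3.1324e+00 -1.0000e-04  1.3717e+00] yaw 78.59 F [-0.   0.6 -0.3] w 0.0599 g 0.0 q6 0.0
slide [0.3096, -0.068, 0.0363] spin -1.948
```

Emit:
jog_arm(rows=[{"slide": [0.31,-0.068,0],"spin": -1.948,"gripper": 0.06},{"slide": [0.31,-0.068,0],"spin": -1.948,"gripper": 0.06},{"slide": [0.31,-0.068,0],"spin": -1.948,"gripper": 0.06},{"slide": [0.31,-0.068,0],"spin": -1.948,"gripper": 0.06},{"slide": [0.31,-0.068,0],"spin": -1.948,"gripper": 0.06},{"slide": [0.31,-0.068,0],"spin": -1.948,"gripper": 0.06},{"slide": [0.31,-0.068,0],"spin": -1.948,"gripper": 0.06},{"slide": [0.31,-0.068,0],"spin": -1.948,"gripper": 0.06}])

```text
time_s: 26.4
ee_pos: [0.5698, 0.2432, 0.43]
eef_rot: [-3.141, -0.001, 2.581]
force: [-0.1, -0.6, -0.7]
grip_width: 0.0601
grip_force: 0.0
```

```bash
python3 - <<'E'
from m import *
p,d=snap('top',"t3.png")
for x in[(.513,.468),(.569,.347)]: jarfit('top',p,x,100)
try: barfit('top',p,[.574,-.076,np.radians(70)],z0=.118,thr=90)
except Exception as e: print(e)
E
python3 go.py 0.57 0.347 0.30 190.2
```

```text
top jar [0.5135 0.4726] area 106 pred 93
top jar [0.5135 0.4726] area 106 pred 93
top bar [ 0.5737 -0.0748  1.1337] deg 64.95748260626738 area 62 res [-0.01 -0.04  3.63  2.06  1.71]
t 26.45 pos [0.57   0.2419 0.43  ] rot [-3.1410e+00 -5.0000e-04  2.5895e+00] yaw 148.36 F [-0.5 -0.7 -0.2] w 0.0602 g 0.0 q6 -0.68
slide [0.0551, 0.0895, 0.13] spin -0.73
```

```bash
python3 go.py 0.5135 0.468 0.30 190.2
```

```text
t 26.45 pos [0.57   0.2419 0.43  ] rot [-3.1410e+00 -5.0000e-04  2.5895e+00] yaw 148.36 F [-0.5 -0.7 -0.2] w 0.0602 g 0.0 q6 -0.68
slide [0.1666, 0.1629, 0.13] spin -0.73
```

Emit:
jog_arm(rows=[{"slide": [0.1666,0.1629,0],"spin": -0.73,"gripper": 0.06},{"slide": [0.1666,0.1629,0],"spin": -0.73,"gripper": 0.06},{"slide": [0.1666,0.1629,0.05],"spin": -0.73,"gripper": 0.06},{"slide": [0.1666,0.1629,0.1],"spin": -0.73,"gripper": 0.06},{"slide": [0.1666,0.1629,0.13],"spin": -0.73,"gripper": 0.06},{"slide": [0.1666,0.1629,0.13],"spin": -0.73,"gripper": 0.06},{"slide": [0.1666,0.1629,0.13],"spin": -0.73,"gripper": 0.06},{"slide": [0.1666,0.1629,0.13],"spin": -0.73,"gripper": 0.06}])

```text
time_s: 27.25
ee_pos: [0.5187, 0.4672, 0.3007]
eef_rot: [-3.141, -0.0, -2.985]
force: [-0.8, -0.2, 1.6]
grip_width: 0.06
grip_force: 0.0
```

```bash
python3 go.py 0.5135 0.468 0.224 190.2
```

```text
t 27.25 pos [0.5187 0.4672 0.3007] rot [-3.1411e+00 -5.0000e-04 -2.9848e+00] yaw -171.02 F [-0.8 -0.2  1.6] w 0.06 g 0.0 q6 -1.05
slide [0.005, 0.0016, 0.0767] spin -0.021
```

Emit:
jog_arm(rows=[{"slide": [0.004,0.001,0.02],"spin": -0.015,"gripper": 0.06},{"slide": [0.005,0.0015,0.05],"spin": -0.02,"gripper": 0.06},{"slide": [0.005,0.0015,0.075],"spin": -0.02,"gripper": 0.06},{"slide": [0.005,0.0015,0.077],"spin": -0.02,"gripper": 0.06},{"slide": [0.005,0.0015,0.077],"spin": -0.02,"gripper": 0.028},{"slide": [0.005,0.0015,0.077],"spin": -0.02,"gripper": 0.028},{"slide": [0.005,0.0015,0.077],"spin": -0.02,"gripper": 0.028},{"slide": [0.005,0.0015,0.077],"spin": -0.02,"gripper": 0.028}], squeeze=25)

```text
time_s: 28.05
ee_pos: [0.5135, 0.4683, 0.225]
eef_rot: [3.141, 0.002, -2.964]
force: [0.2, -1.4, 8.0]
grip_width: 0.0331
grip_force: 25.0
```

```bash
python3 go.py 0.4773 -0.0945 0.39 190.2
```

```text
t 28.05 pos [0.5135 0.4683 0.225 ] rot [ 3.1408e+00  1.8000e-03 -2.9635e+00] yaw -169.8 F [ 0.2 -1.4  8. ] w 0.0331 g 25.0 q6 -1.06
slide [0.135, -0.5473, -0.1657] spin 0.0
```

Emit:
jog_arm(rows=[{"slide": [0,0,-0.04],"spin": 0,"gripper": 0.028},{"slide": [0,0,-0.09],"spin": 0,"gripper": 0.028},{"slide": [0.01,-0.02,-0.14],"spin": 0,"gripper": 0.028},{"slide": [0.136,-0.547,-0.166],"spin": 0,"gripper": 0.028},{"slide": [0.136,-0.547,-0.166],"spin": 0,"gripper": 0.028},{"slide": [0.136,-0.547,-0.166],"spin": 0,"gripper": 0.028},{"slide": [0.136,-0.547,-0.166],"spin": 0,"gripper": 0.028},{"slide": [0.136,-0.547,-0.166],"spin": 0,"gripper": 0.028}])

```text
time_s: 28.85
ee_pos: [0.4925, 0.1976, 0.3737]
eef_rot: [3.141, 0.001, -2.963]
force: [1.2, -1.3, -1.1]
grip_width: 0.033
grip_force: 25.0
```

```bash
python3 go.py 0.4767 -0.0945 0.38 190.2
```

```text
t 28.85 pos [0.4925 0.1976 0.3737] rot [ 3.1415e+00  9.0000e-04 -2.9631e+00] yaw -169.78 F [ 1.2 -1.3 -1.1] w 0.033 g 25.0 q6 -1.44
slide [0.0674, -0.2846, -0.0064] spin 0.0
```

Emit:
jog_arm(rows=[{"slide": [0.0674,-0.2846,-0.006],"spin": 0,"gripper": 0.028},{"slide": [0.0674,-0.2846,-0.006],"spin": 0,"gripper": 0.028},{"slide": [0.0674,-0.2846,-0.006],"spin": 0,"gripper": 0.028},{"slide": [0.0674,-0.2846,-0.006],"spin": 0,"gripper": 0.028},{"slide": [0.0674,-0.2846,-0.006],"spin": 0,"gripper": 0.028},{"slide": [0.0674,-0.2846,-0.006],"spin": 0,"gripper": 0.028},{"slide": [0.0674,-0.2846,-0.006],"spin": 0,"gripper": 0.028},{"slide": [0.0674,-0.2846,-0.006],"spin": 0,"gripper": 0.028}])

```text
time_s: 29.65
ee_pos: [0.4771, -0.0931, 0.3794]
eef_rot: [-3.142, 0.0, -2.965]
force: [0.5, 0.8, -0.0]
grip_width: 0.033
grip_force: 25.0
```

```bash
python3 go.py 0.4767 -0.0945 0.283 190.2
```

```text
t 29.65 pos [ 0.4771 -0.0931  0.3794] rot [-3.1416e+00  4.0000e-04 -2.9653e+00] yaw -169.9 F [ 0.5  0.8 -0. ] w 0.033 g 25.0 q6 -2.02
slide [0.0007, -0.0013, 0.0964] spin -0.002
```

Emit:
jog_arm(rows=[{"slide": [0.0005,-0.0013,0.03],"spin": 0,"gripper": 0.028},{"slide": [0.0005,-0.0013,0.06],"spin": 0,"gripper": 0.028},{"slide": [0.0005,-0.0013,0.082],"spin": 0,"gripper": 0.028},{"slide": [0.0005,-0.0013,0.088],"spin": 0,"gripper": 0.028},{"slide": [0.0005,-0.0013,0.091],"spin": 0,"gripper": 0.028},{"slide": [0.0005,-0.0013,0.094],"spin": 0,"gripper": 0.028},{"slide": [0.0005,-0.0013,0.097],"spin": 0,"gripper": 0.028},{"slide": [0.0005,-0.0013,0.099],"spin": 0,"gripper": 0.028}])

```text
time_s: 30.45
ee_pos: [0.4773, -0.0939, 0.2809]
eef_rot: [-3.141, 0.002, -2.963]
force: [-1.0, -0.3, 6.3]
grip_width: 0.0334
grip_force: 25.0
```

```bash
python3 go.py 0.4767 -0.0945 0.271 190.2
```

```text
t 30.45 pos [ 0.4773 -0.0939  0.2809] rot [-3.1408e+00  1.5000e-03 -2.9632e+00] yaw -169.78 F [-1.  -0.3  6.3] w 0.0334 g 25.0 q6 -2.02
slide [0.0007, -0.0005, 0.0099] spin 0.0
```

Emit:
jog_arm(rows=[{"slide": [0,-0.0005,0.003],"spin": 0,"gripper": 0.028},{"slide": [0,-0.0005,0.006],"spin": 0,"gripper": 0.028},{"slide": [0,-0.0005,0.009],"spin": 0,"gripper": 0.028},{"slide": [0,-0.0005,0.011],"spin": 0,"gripper": 0.028},{"slide": [0,-0.0005,0.011],"spin": 0,"gripper": 0.028}])

```text
time_s: 30.95
ee_pos: [0.4775, -0.0947, 0.2707]
eef_rot: [-3.14, 0.002, -2.963]
force: [-4.9, -0.1, 20.7]
grip_width: 0.0329
grip_force: 25.0
```

Emit:
jog_arm(rows=[{"slide": [0,0,0],"spin": 0,"gripper": 0.055},{"slide": [0,0,0],"spin": 0,"gripper": 0.055},{"slide": [0,0,0],"spin": 0,"gripper": 0.055},{"slide": [0,0,0],"spin": 0,"gripper": 0.055},{"slide": [0,0,-0.025],"spin": 0,"gripper": 0.055},{"slide": [0,0,-0.05],"spin": 0,"gripper": 0.055},{"slide": [0,0,-0.05],"spin": 0,"gripper": 0.0},{"slide": [0,0,-0.05],"spin": 0,"gripper": 0.0}])

```text
time_s: 31.75
ee_pos: [0.477, -0.0944, 0.3189]
eef_rot: [-3.141, 0.0, -2.963]
force: [0.0, 0.6, 0.4]
grip_width: 0.0423
grip_force: 0.0
```

```bash
python3 go.py 0.4767 -0.0945 0.289 190.2
```

```text
t 31.75 pos [ 0.477  -0.0944  0.3189] rot [-3.1414e+00  4.0000e-04 -2.9634e+00] yaw -169.79 F [0.  0.6 0.4] w 0.0423 g 0.0 q6 -2.02
slide [0.0004, -0.0, 0.0299] spin 0.0
```

Emit:
jog_arm(rows=[{"slide": [0,0,0],"spin": 0,"gripper": 0.0},{"slide": [0,0,0],"spin": 0,"gripper": 0.0},{"slide": [0,0,0],"spin": 0,"gripper": 0.0},{"slide": [0,0,0.012],"spin": 0,"gripper": 0.0},{"slide": [0,0,0.022],"spin": 0,"gripper": 0.0},{"slide": [0,0,0.029],"spin": 0,"gripper": 0.0},{"slide": [0,0,0.032],"spin": 0,"gripper": 0.0},{"slide": [0,0,0.032],"spin": 0,"gripper": 0.0}])

```text
time_s: 32.55
ee_pos: [0.4775, -0.0948, 0.2887]
eef_rot: [-3.14, 0.002, -2.963]
force: [-8.9, -1.3, 25.1]
grip_width: 0.0002
grip_force: 12.4
```

```bash
python3 go.py 0.5753 -0.0771 0.44 70.2
```

```text
t 32.55 pos [ 0.4775 -0.0948  0.2887] rot [-3.1399e+00  1.8000e-03 -2.9633e+00] yaw -169.78 F [-8.9 -1.3 25.1] w 0.0002 g 12.4 q6 -2.02
slide [-0.0996, -0.0002, -0.1512] spin 2.095
```

Emit:
jog_arm(rows=[{"slide": [0,0,-0.05],"spin": 0,"gripper": 0.04},{"slide": [0,0,-0.1],"spin": 0,"gripper": 0.04},{"slide": [-0.01,0,-0.15],"spin": 0.14,"gripper": 0.04},{"slide": [-0.06,0,-0.152],"spin": 0.29,"gripper": 0.04},{"slide": [-0.0996,0,-0.152],"spin": 0.44,"gripper": 0.04},{"slide": [-0.0996,0,-0.152],"spin": 0.59,"gripper": 0.04},{"slide": [-0.0996,0,-0.152],"spin": 0.74,"gripper": 0.04},{"slide": [-0.0996,0,-0.152],"spin": 0.88,"gripper": 0.04}])

```text
time_s: 33.35
ee_pos: [0.5756, -0.0767, 0.4378]
eef_rot: [-3.141, -0.001, 2.434]
force: [-0.1, 0.0, -0.2]
grip_width: 0.0403
grip_force: 0.0
```

Emit:
jog_arm(rows=[{"slide": [0,0,0],"spin": 1.21,"gripper": 0.04},{"slide": [0,0,0],"spin": 1.21,"gripper": 0.04},{"slide": [0,0,0],"spin": 1.21,"gripper": 0.04},{"slide": [0,0,0],"spin": 1.21,"gripper": 0.04},{"slide": [0,0,0],"spin": 1.21,"gripper": 0.04},{"slide": [0,0,0],"spin": 1.21,"gripper": 0.04},{"slide": [0,0,0.04],"spin": 1.21,"gripper": 0.04},{"slide": [0,0,0.04],"spin": 1.21,"gripper": 0.04}])

```text
time_s: 34.15
ee_pos: [0.5749, -0.0768, 0.3938]
eef_rot: [-3.135, 0.001, 1.234]
force: [-0.3, -0.4, 0.1]
grip_width: 0.0399
grip_force: 0.0
```

```bash
python3 go.py 0.5753 -0.0771 0.351 70.2
```

```text
t 34.15 pos [ 0.5749 -0.0768  0.3938] rot [-3.1346e+00  1.0000e-03  1.2336e+00] yaw 70.68 F [-0.3 -0.4  0.1] w 0.0399 g 0.0 q6 0.14
slide [-0.0001, 0.0008, 0.0428] spin 0.008
```

Descend, grip, and turn the second 120°.

Emit:
jog_arm(rows=[{"slide": [0,0.0003,0.03],"spin": 0.005,"gripper": 0.04},{"slide": [0,0.0003,0.046],"spin": 0.005,"gripper": 0.04},{"slide": [0,0.0003,0.046],"spin": 0.005,"gripper": 0.04},{"slide": [0,0.0003,0.046],"spin": 0.005,"gripper": 0.005},{"slide": [0,0.0003,0.046],"spin": 0.005,"gripper": 0.005},{"slide": [0,0.0003,0.046],"spin": 0.005,"gripper": 0.005},{"slide": [0,0.0003,0.046],"spin": 0.005,"gripper": 0.005},{"slide": [0,0.0003,0.046],"spin": 0.005,"gripper": 0.005}], squeeze=35)

```text
time_s: 34.95
ee_pos: [0.5755, -0.0769, 0.3538]
eef_rot: [3.14, -0.0, 1.235]
force: [0.3, 0.2, 3.7]
grip_width: 0.0135
grip_force: 35.0
```

```bash
python3 go.py 0.5753 -0.0771 0.351 -49.8
```

```text
t 34.95 pos [ 0.5755 -0.0769  0.3538] rot [ 3.1404e+00 -2.0000e-04  1.2348e+00] yaw 70.75 F [0.3 0.2 3.7] w 0.0135 g 35.0 q6 0.14
slide [-0.0002, -0.0001, 0.0028] spin 2.104
```

Emit:
jog_arm(rows=[{"slide": [0,0,0],"spin": 0.13,"gripper": 0.005},{"slide": [0,0,0],"spin": 0.26,"gripper": 0.005},{"slide": [0,0,0],"spin": 0.39,"gripper": 0.005},{"slide": [0,0,0],"spin": 0.52,"gripper": 0.005},{"slide": [0,0,0],"spin": 0.65,"gripper": 0.005},{"slide": [0,0,0],"spin": 0.78,"gripper": 0.005},{"slide": [0,0,0],"spin": 0.91,"gripper": 0.005},{"slide": [0,0,0],"spin": 1.04,"gripper": 0.005}])

```text
time_s: 35.75
ee_pos: [0.5755, -0.0771, 0.3538]
eef_rot: [3.141, -0.001, 0.189]
force: [-1.0, -4.9, 4.6]
grip_width: 0.0135
grip_force: 35.0
```

Emit:
jog_arm(rows=[{"slide": [0,0,0],"spin": 0.13,"gripper": 0.005},{"slide": [0,0,0],"spin": 0.26,"gripper": 0.005},{"slide": [0,0,0],"spin": 0.39,"gripper": 0.005},{"slide": [0,0,0],"spin": 0.52,"gripper": 0.005},{"slide": [0,0,0],"spin": 0.65,"gripper": 0.005},{"slide": [0,0,0],"spin": 0.78,"gripper": 0.005},{"slide": [0,0,0],"spin": 0.91,"gripper": 0.005},{"slide": [0,0,0],"spin": 1.06,"gripper": 0.005}])

```text
time_s: 36.55
ee_pos: [0.5756, -0.0772, 0.3538]
eef_rot: [-3.141, -0.002, -0.871]
force: [1.5, -1.5, 3.1]
grip_width: 0.0135
grip_force: 35.0
```

```bash
python3 go.py 0.5753 -0.0771 0.351 -49.8
```

```text
t 36.55 pos [ 0.5756 -0.0772  0.3538] rot [-3.1408e+00 -1.8000e-03 -8.7090e-01] yaw -49.9 F [ 1.5 -1.5  3.1] w 0.0135 g 35.0 q6 2.25
slide [-0.0003, 0.0001, 0.0028] spin -0.002
```

Emit:
jog_arm(rows=[{"slide": [0,0,0],"spin": 0,"gripper": 0.06},{"slide": [0,0,0],"spin": 0,"gripper": 0.06},{"slide": [0,0,0],"spin": 0,"gripper": 0.06},{"slide": [0,0,0],"spin": 0,"gripper": 0.06},{"slide": [0,0,-0.03],"spin": 0,"gripper": 0.06},{"slide": [0,0,-0.08],"spin": 0,"gripper": 0.06},{"slide": [0,0,-0.08],"spin": -0.14,"gripper": 0.06},{"slide": [0,0,-0.08],"spin": -0.29,"gripper": 0.06}])

```text
time_s: 37.35
ee_pos: [0.5753, -0.0768, 0.4345]
eef_rot: [-3.141, -0.002, -0.568]
force: [0.3, 0.8, -1.3]
grip_width: 0.0601
grip_force: 0.0
```

```bash
python3 - <<'E'
from m import *
for n in('top','side'):
    p,d=snap(n,n+'4.png')
    jarfit(n,p,(.569,.347),100)
    find('jar_a',n)
E
python3 go.py 0.5695 0.346 0.31 10.2
```

```text
top jar [0.5704 0.3503] area 110 pred 89
top jar_a [0.5693 0.3365 0.0446] 0.48
side jar [0.5691 0.3481] area 121 pred 147
side jar_a [ 0.4613 -0.0812  0.0391] 0.73
side jar_a [0.5621 0.3439 0.0397] 0.57
t 37.55 pos [ 0.5754 -0.0769  0.4328] rot [ 3.1414e+00  5.0000e-04 -5.7890e-01] yaw -33.17 F [-0.5 -0.3  0.2] w 0.0603 g 0.0 q6 1.95
slide [-0.2363, -0.3507, 0.1229] spin -0.757
```

Run:
```python
import cv2,numpy as np
from h import proj
p=cv2.imread('pics/side4.png');q=cv2.imread('pics/top4.png')
print(proj('side',[[.4613,-.0812,.039],[.4758,-.0947,.07]]))
a=cv2.resize(p[140:260,220:380],(800,600),interpolation=cv2.INTER_CUBIC)
cv2.imwrite('pics/c4.png',a)
```

```text
[[294.9258629  217.87113984]
 [298.54779259 207.80203665]]
```

View pics/c4.png

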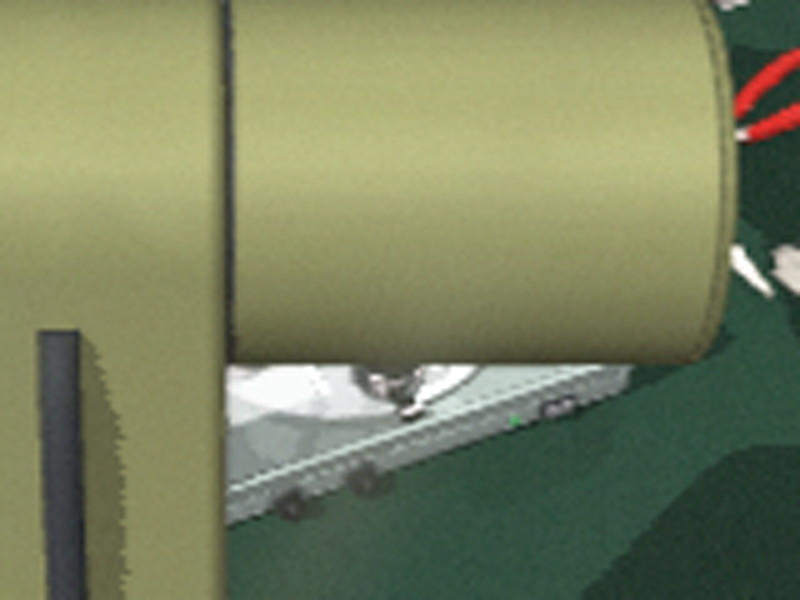

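The crop shows an empty cup with its claw in the gap, at about (400,385), so the finder's "jar" there was false. Now to fetch the third jar.

Emit:
jog_arm(rows=[{"slide": [-0.2363,-0.3507,0],"spin": -0.757,"gripper": 0.06},{"slide": [-0.2363,-0.3507,0],"spin": -0.757,"gripper": 0.06},{"slide": [-0.2363,-0.3507,0],"spin": -0.757,"gripper": 0.06},{"slide": [-0.2363,-0.3507,0],"spin": -0.757,"gripper": 0.06},{"slide": [-0.2363,-0.3507,0],"spin": -0.757,"gripper": 0.06},{"slide": [-0.2363,-0.3507,0.04],"spin": -0.757,"gripper": 0.06},{"slide": [-0.2363,-0.3507,0.08],"spin": -0.757,"gripper": 0.06},{"slide": [-0.2363,-0.3507,0.12],"spin": -0.757,"gripper": 0.06}])

```text
time_s: 38.35
ee_pos: [0.5683, 0.3026, 0.3618]
eef_rot: [-3.141, -0.003, 0.179]
force: [0.0, 0.5, 0.1]
grip_width: 0.0601
grip_force: 0.0
```

```bash
python3 go.py 0.570 0.346 0.26 10.2
```

```text
t 38.35 pos [0.5683 0.3026 0.3618] rot [-3.1407e+00 -3.0000e-03  1.7920e-01] yaw 10.27 F [0.  0.5 0.1] w 0.0601 g 0.0 q6 1.82
slide [0.0091, -0.0423, 0.1019] spin 0.001
```

Emit:
jog_arm(rows=[{"slide": [0.0091,-0.0423,0],"spin": 0,"gripper": 0.06},{"slide": [0.0091,-0.0423,0.02],"spin": 0,"gripper": 0.06},{"slide": [0.0091,-0.0423,0.05],"spin": 0,"gripper": 0.06},{"slide": [0.0091,-0.0423,0.06],"spin": 0,"gripper": 0.06},{"slide": [0.0091,-0.0423,0.06],"spin": 0,"gripper": 0.06}])

```text
time_s: 38.85
ee_pos: [0.57, 0.343, 0.2999]
eef_rot: [3.141, 0.003, 0.18]
force: [-0.3, -0.1, 0.3]
grip_width: 0.0606
grip_force: 0.0
```

```bash
python3 go.py 0.570 0.346 0.224 10.2
```

```text
t 38.85 pos [0.57   0.343  0.2999] rot [3.1407e+00 3.0000e-03 1.7960e-01] yaw 10.29 F [-0.3 -0.1  0.3] w 0.0606 g 0.0 q6 1.88
slide [0.0007, -0.003, 0.0759] spin 0.002
```

Emit:
jog_arm(rows=[{"slide": [0.0007,-0.003,0.02],"spin": 0,"gripper": 0.06},{"slide": [0.0007,-0.003,0.05],"spin": 0,"gripper": 0.06},{"slide": [0.0007,-0.003,0.073],"spin": 0,"gripper": 0.06},{"slide": [0.0007,-0.003,0.076],"spin": 0,"gripper": 0.06},{"slide": [0.0007,-0.003,0.076],"spin": 0,"gripper": 0.028},{"slide": [0.0007,-0.003,0.076],"spin": 0,"gripper": 0.028},{"slide": [0.0007,-0.003,0.076],"spin": 0,"gripper": 0.028},{"slide": [0.0007,-0.003,0.076],"spin": 0,"gripper": 0.028}], squeeze=25)

```text
time_s: 39.65
ee_pos: [0.5704, 0.3464, 0.2267]
eef_rot: [-3.141, -0.002, 0.182]
force: [-0.2, -1.6, 5.9]
grip_width: 0.033
grip_force: 25.0
```

```bash
python3 go.py 0.4770 -0.0945 0.385 10.2
```

```text
t 39.65 pos [0.5704 0.3464 0.2267] rot [-3.1411e+00 -1.8000e-03  1.8170e-01] yaw 10.41 F [-0.2 -1.6  5.9] w 0.033 g 25.0 q6 1.88
slide [-0.1712, 0.4167, -0.1588] spin 0.004
```

Emit:
jog_arm(rows=[{"slide": [0,0,-0.04],"spin": 0,"gripper": 0.028},{"slide": [0,0,-0.09],"spin": 0,"gripper": 0.028},{"slide": [-0.01,0.02,-0.14],"spin": 0,"gripper": 0.028},{"slide": [-0.1712,0.4167,-0.159],"spin": 0.004,"gripper": 0.028},{"slide": [-0.1712,0.4167,-0.159],"spin": 0.004,"gripper": 0.028},{"slide": [-0.1712,0.4167,-0.159],"spin": 0.004,"gripper": 0.028},{"slide": [-0.1712,0.4167,-0.159],"spin": 0.004,"gripper": 0.028},{"slide": [-0.1712,0.4167,-0.159],"spin": 0.004,"gripper": 0.028}])

```text
time_s: 40.45
ee_pos: [0.5129, 0.0805, 0.3752]
eef_rot: [3.141, -0.001, 0.178]
force: [1.2, -0.2, -1.6]
grip_width: 0.0332
grip_force: 25.0
```

```bash
python3 go.py 0.4770 -0.0945 0.385 10.2
```

```text
t 40.45 pos [0.5129 0.0805 0.3752] rot [ 3.1415e+00 -8.0000e-04  1.7800e-01] yaw 10.2 F [ 1.2 -0.2 -1.6] w 0.0332 g 25.0 q6 1.48
slide [-0.0663, 0.1659, -0.0099] spin -0.0
```

Emit:
jog_arm(rows=[{"slide": [-0.0663,0.1659,-0.005],"spin": 0,"gripper": 0.028},{"slide": [-0.0663,0.1659,-0.005],"spin": 0,"gripper": 0.028},{"slide": [-0.0663,0.1659,-0.005],"spin": 0,"gripper": 0.028},{"slide": [-0.0663,0.1659,-0.005],"spin": 0,"gripper": 0.028},{"slide": [-0.0663,0.1659,-0.005],"spin": 0,"gripper": 0.028},{"slide": [-0.0663,0.1659,-0.005],"spin": 0,"gripper": 0.028},{"slide": [-0.0663,0.1659,-0.005],"spin": 0,"gripper": 0.028}])

```text
time_s: 41.15
ee_pos: [0.478, -0.092, 0.3797]
eef_rot: [-3.142, -0.0, 0.179]
force: [0.7, -0.3, -0.9]
grip_width: 0.033
grip_force: 25.0
```

```bash
python3 go.py 0.4768 -0.0945 0.288 10.2
```

```text
t 41.15 pos [ 0.478  -0.092   0.3797] rot [-3.1416e+00 -2.0000e-04  1.7860e-01] yaw 10.23 F [ 0.7 -0.3 -0.9] w 0.033 g 25.0 q6 1.13
slide [-0.0017, 0.0023, 0.0917] spin 0.001
```

Emit:
jog_arm(rows=[{"slide": [-0.0015,0.0023,0.03],"spin": 0,"gripper": 0.028},{"slide": [-0.0015,0.0023,0.06],"spin": 0,"gripper": 0.028},{"slide": [-0.0015,0.0023,0.08],"spin": 0,"gripper": 0.028},{"slide": [-0.0015,0.0023,0.086],"spin": 0,"gripper": 0.028},{"slide": [-0.0015,0.0023,0.09],"spin": 0,"gripper": 0.028},{"slide": [-0.0015,0.0023,0.093],"spin": 0,"gripper": 0.028},{"slide": [-0.0015,0.0023,0.096],"spin": 0,"gripper": 0.028},{"slide": [-0.0015,0.0023,0.098],"spin": 0,"gripper": 0.028}])

```text
time_s: 41.95
ee_pos: [0.4771, -0.0953, 0.2824]
eef_rot: [3.141, -0.002, 0.178]
force: [-2.3, -0.4, 7.9]
grip_width: 0.0327
grip_force: 25.0
```

```bash
python3 go.py 0.4768 -0.0945 0.2722 10.2
```

```text
t 41.95 pos [ 0.4771 -0.0953  0.2824] rot [ 3.1408e+00 -1.5000e-03  1.7790e-01] yaw 10.2 F [-2.3 -0.4  7.9] w 0.0327 g 25.0 q6 1.12
slide [-0.0002, -0.0008, 0.0102] spin -0.0
```

Emit:
jog_arm(rows=[{"slide": [0,-0.0004,0.003],"spin": 0,"gripper": 0.028},{"slide": [0,-0.0005,0.006],"spin": 0,"gripper": 0.028},{"slide": [0,-0.0005,0.009],"spin": 0,"gripper": 0.028},{"slide": [0,-0.0005,0.0112],"spin": 0,"gripper": 0.028},{"slide": [0,-0.0005,0.0112],"spin": 0,"gripper": 0.028}])

```text
time_s: 42.45
ee_pos: [0.4774, -0.095, 0.2724]
eef_rot: [3.14, -0.004, 0.178]
force: [-2.5, 0.3, 21.0]
grip_width: 0.0328
grip_force: 25.0
```

Emit:
jog_arm(rows=[{"slide": [0,0,0],"spin": 0,"gripper": 0.055},{"slide": [0,0,0],"spin": 0,"gripper": 0.055},{"slide": [0,0,0],"spin": 0,"gripper": 0.055},{"slide": [0,0,0],"spin": 0,"gripper": 0.055},{"slide": [0,0,-0.025],"spin": 0,"gripper": 0.055},{"slide": [0,0,-0.05],"spin": 0,"gripper": 0.055},{"slide": [0,0,-0.05],"spin": 0,"gripper": 0.0},{"slide": [0,0,-0.05],"spin": 0,"gripper": 0.0}])

```text
time_s: 43.25
ee_pos: [0.4767, -0.0948, 0.3202]
eef_rot: [3.141, -0.0, 0.178]
force: [0.8, 0.1, -0.1]
grip_width: 0.0425
grip_force: 0.0
```

```bash
python3 go.py 0.4767 -0.0945 0.289 10.2
```

```text
t 43.25 pos [ 0.4767 -0.0948  0.3202] rot [ 3.1414e+00 -3.0000e-04  1.7780e-01] yaw 10.19 F [ 0.8  0.1 -0.1] w 0.0425 g 0.0 q6 1.12
slide [0.0001, -0.0002, 0.0312] spin -0.0
```

Emit:
jog_arm(rows=[{"slide": [0,0,0],"spin": 0,"gripper": 0.0},{"slide": [0,0,0],"spin": 0,"gripper": 0.0},{"slide": [0,0,0],"spin": 0,"gripper": 0.0},{"slide": [0,0,0.012],"spin": 0,"gripper": 0.0},{"slide": [0,0,0.022],"spin": 0,"gripper": 0.0},{"slide": [0,0,0.029],"spin": 0,"gripper": 0.0},{"slide": [0,0,0.033],"spin": 0,"gripper": 0.0},{"slide": [0,0,0.033],"spin": 0,"gripper": 0.0}])

```text
time_s: 44.05
ee_pos: [0.4771, -0.0951, 0.2887]
eef_rot: [3.14, -0.002, 0.178]
force: [-7.6, -0.4, 20.0]
grip_width: 0.0007
grip_force: 10.3
```

```bash
python3 go.py 0.5753 -0.0771 0.44 -49.8
```

```text
t 44.05 pos [ 0.4771 -0.0951  0.2887] rot [ 3.14e+00 -1.60e-03  1.78e-01] yaw 10.2 F [-7.6 -0.4 20. ] w 0.0007 g 10.3 q6 1.12
slide [0.1001, -0.0001, -0.1511] spin 1.047
```

Emit:
jog_arm(rows=[{"slide": [0,0,-0.05],"spin": 0,"gripper": 0.04},{"slide": [0,0,-0.1],"spin": 0,"gripper": 0.04},{"slide": [0.01,0,-0.15],"spin": 0.14,"gripper": 0.04},{"slide": [0.06,0,-0.152],"spin": 0.29,"gripper": 0.04},{"slide": [0.1,0,-0.152],"spin": 0.44,"gripper": 0.04},{"slide": [0.1,0,-0.152],"spin": 0.59,"gripper": 0.04},{"slide": [0.1,0,-0.152],"spin": 0.74,"gripper": 0.04},{"slide": [0.1,0,-0.152],"spin": 0.88,"gripper": 0.04}])

```text
time_s: 44.85
ee_pos: [0.5756, -0.077, 0.4383]
eef_rot: [3.141, 0.001, -0.708]
force: [0.3, -0.0, -0.3]
grip_width: 0.0401
grip_force: 0.0
```

Emit:
jog_arm(rows=[{"slide": [0,0,0],"spin": 0.15,"gripper": 0.04},{"slide": [0,0,0.02],"spin": 0.167,"gripper": 0.04},{"slide": [0,0,0.04],"spin": 0.167,"gripper": 0.04},{"slide": [0,0,0.04],"spin": 0.167,"gripper": 0.04},{"slide": [0,0,0.04],"spin": 0.167,"gripper": 0.04}])

```text
time_s: 45.35
ee_pos: [0.5754, -0.0771, 0.3995]
eef_rot: [3.141, 0.0, -0.869]
force: [-0.2, -0.3, 0.5]
grip_width: 0.0398
grip_force: 0.0
```

```bash
python3 go.py 0.5755 -0.0771 0.351 -49.8
```

```text
t 45.35 pos [ 0.5754 -0.0771  0.3995] rot [ 3.1413e+00  3.0000e-04 -8.6910e-01] yaw -49.79 F [-0.2 -0.3  0.5] w 0.0398 g 0.0 q6 2.24
slide [0.0001, -0.0001, 0.0485] spin 0.0
```

Emit:
jog_arm(rows=[{"slide": [0,0,0.03],"spin": 0,"gripper": 0.04},{"slide": [0,0,0.048],"spin": 0,"gripper": 0.04},{"slide": [0,0,0.048],"spin": 0,"gripper": 0.04},{"slide": [0,0,0.048],"spin": 0,"gripper": 0.005},{"slide": [0,0,0.048],"spin": 0,"gripper": 0.005},{"slide": [0,0,0.048],"spin": 0,"gripper": 0.005},{"slide": [0,0,0.048],"spin": 0,"gripper": 0.005},{"slide": [0,0,0.048],"spin": 0,"gripper": 0.005}], squeeze=40)

```text
time_s: 46.15
ee_pos: [0.5753, -0.0771, 0.3523]
eef_rot: [-3.141, -0.001, -0.869]
force: [-0.5, 0.2, 6.2]
grip_width: 0.014
grip_force: 40.0
```

Emit:
jog_arm(rows=[{"slide": [0,0,-0.004],"spin": 0,"gripper": 0.005},{"slide": [0,0,-0.01],"spin": 0,"gripper": 0.005},{"slide": [0,0,-0.02],"spin": 0,"gripper": 0.005},{"slide": [0,0,-0.04],"spin": 0,"gripper": 0.005},{"slide": [0,0,-0.07],"spin": 0,"gripper": 0.005},{"slide": [0,0,-0.07],"spin": 0,"gripper": 0.005}])

```text
time_s: 46.75
ee_pos: [0.5751, -0.0769, 0.426]
eef_rot: [-3.137, -0.005, -0.869]
force: [-0.3, 0.5, -1.0]
grip_width: 0.014
grip_force: 40.0
```

```bash
python3 go.py 0.48 0.18 0.42 0
```

```text
t 46.75 pos [ 0.5751 -0.0769  0.426 ] rot [-3.1375 -0.0046 -0.8691] yaw -49.79 F [-0.3  0.5 -1. ] w 0.014 g 40.0 q6 2.24
slide [-0.2577, -0.0932, 0.0052] spin -0.869
```

Emit:
jog_arm(rows=[{"slide": [-0.03,-0.01,0],"spin": -0.15,"gripper": 0.005},{"slide": [-0.2577,-0.0932,0],"spin": -0.869,"gripper": 0.005},{"slide": [-0.2577,-0.0932,0],"spin": -0.869,"gripper": 0.005},{"slide": [-0.2577,-0.0932,0],"spin": -0.869,"gripper": 0.005},{"slide": [-0.2577,-0.0932,0],"spin": -0.869,"gripper": 0.005},{"slide": [-0.2577,-0.0932,0],"spin": -0.869,"gripper": 0.005},{"slide": [-0.2577,-0.0932,0],"spin": -0.869,"gripper": 0.005},{"slide": [-0.2577,-0.0932,0],"spin": -0.869,"gripper": 0.005}])

```text
time_s: 47.55
ee_pos: [0.4797, 0.1805, 0.4212]
eef_rot: [3.142, 0.001, 0.001]
force: [-0.5, -1.1, -2.0]
grip_width: 0.0135
grip_force: 40.0
```

```bash
python3 go.py 0.48 0.18 0.2355 0
```

```text
t 47.55 pos [0.4797 0.1805 0.4212] rot [3.1415e+00 5.0000e-04 8.0000e-04] yaw 0.05 F [-0.5 -1.1 -2. ] w 0.0135 g 40.0 q6 1.86
slide [0.0004, 0.0005, 0.1857] spin 0.001
```

Emit:
jog_arm(rows=[{"slide": [0,0,0.05],"spin": 0,"gripper": 0.005},{"slide": [0,0,0.1],"spin": 0,"gripper": 0.005},{"slide": [0,0,0.14],"spin": 0,"gripper": 0.005},{"slide": [0,0,0.165],"spin": 0,"gripper": 0.005},{"slide": [0,0,0.178],"spin": 0,"gripper": 0.005},{"slide": [0,0,0.184],"spin": 0,"gripper": 0.005},{"slide": [0,0,0.187],"spin": 0,"gripper": 0.005},{"slide": [0,0,0.188],"spin": 0,"gripper": 0.005}])

```text
time_s: 48.35
ee_pos: [0.4804, 0.1798, 0.2343]
eef_rot: [-3.141, -0.002, -0.001]
force: [-2.6, -2.6, 8.6]
grip_width: 0.0138
grip_force: 40.0
```

```bash
python3 go.py 0.48 0.18 0.2345 0
```

```text
t 48.35 pos [0.4804 0.1798 0.2343] rot [-3.1412e+00 -1.6000e-03 -7.0000e-04] yaw -0.04 F [-2.6 -2.6  8.6] w 0.0138 g 40.0 q6 1.86
slide [-0.0004, -0.0002, -0.0002] spin -0.001
```

Emit:
jog_arm(rows=[{"slide": [0,0,0],"spin": 0,"gripper": 0.05},{"slide": [0,0,0],"spin": 0,"gripper": 0.05},{"slide": [0,0,0],"spin": 0,"gripper": 0.05},{"slide": [0,0,0],"spin": 0,"gripper": 0.05},{"slide": [0,0,-0.05],"spin": 0,"gripper": 0.05},{"slide": [0,0,-0.1],"spin": 0,"gripper": 0.05},{"slide": [0,0,-0.15],"spin": 0,"gripper": 0.05},{"slide": [0,0,-0.2],"spin": 0,"gripper": 0.05}])

```text
time_s: 49.15
ee_pos: [0.4796, 0.1798, 0.4357]
eef_rot: [-3.142, -0.0, -0.0]
force: [1.0, -0.0, -0.5]
grip_width: 0.05
grip_force: 0.0
```

Emit:
jog_arm(rows=[{"slide": [-0.15,0.38,-0.2],"spin": -0.5,"gripper": 0.05},{"slide": [-0.15,0.38,-0.02],"spin": -0.5,"gripper": 0.05},{"slide": [-0.15,0.38,-0.02],"spin": -0.5,"gripper": 0.05},{"slide": [-0.15,0.38,-0.02],"spin": -0.5,"gripper": 0.05},{"slide": [-0.15,0.38,-0.02],"spin": -0.5,"gripper": 0.05},{"slide": [-0.15,0.38,-0.02],"spin": -0.5,"gripper": 0.05},{"slide": [-0.15,0.38,-0.02],"spin": -0.5,"gripper": 0.05},{"slide": [-0.15,0.38,-0.02],"spin": -0.5,"gripper": 0.05}])

```text
time_s: 49.95
ee_pos: [0.3377, -0.1785, 0.4539]
eef_rot: [3.141, -0.001, 0.5]
force: [1.2, -0.2, 0.1]
grip_width: 0.0496
grip_force: 0.0
```

```bash
python3 go.py
python3 - <<'E'
from m import *
p,d=snap('top','top9.png');hand('top',p);find('jar_a','top');find('handle','top')
a=cv2.resize(p[80:300,60:360,::-1],(800,587),interpolation=cv2.INTER_CUBIC);cv2.imwrite('pics/c9.png',a)
E
```

```text
t 49.95 pos [ 0.3377 -0.1785  0.4539] rot [ 3.1406e+00 -5.0000e-04  5.0010e-01] yaw 28.65 F [ 1.2 -0.2  0.1] w 0.0496 g 0.0 q6 0.49
top jar_a [ 0.4761 -0.0956  0.0907] 0.65
top jar_a [ 0.5161 -0.0895  0.0421] 0.2
top handle [0.4821 0.1761 0.053 ] 0.66
top handle [ 0.5111 -0.0927  0.0385] 0.63
```

View pics/c9.png

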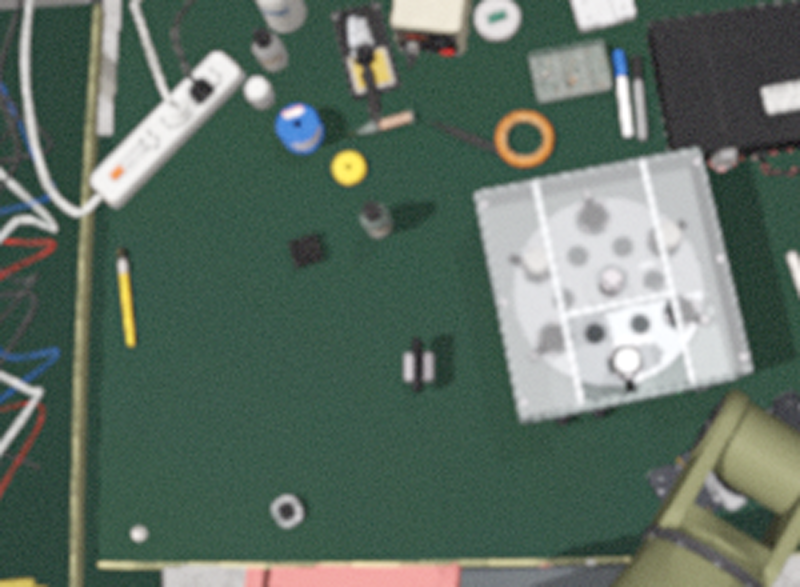

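The final view shows jars in every second cup: (627,360) squarely in the gap, (537,262) and (663,236). The handle stands on the bench beside the mixer at (419,367), and the bottle and heat sink are where they were.

```bash
python3 -c "
from station import workorder;print(workorder.hand_in())"
```

```text
the job is handed in; nothing more can be done
None
```

I handed in the job with all three reachable jars pressed fully down in every second cup, one cup squarely in the gap, and the handle off the shaft, standing upright on the bench beside the mixer; I took a white jar-like object at about (0.86, 0.40), beyond the arm's reach, for background clutter and left it.

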